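# Hold the check glass in the light path of the wire gauge

### The arm

A 6-joint arm with a two-finger parallel gripper is mounted at the origin on a cart in front of the work surface, level with it; the furniture and walls round the work are solid. World frame = base frame: x ahead of the robot, y to its left, z up, the work surface at z = 0. Lengths are in m, angles in degrees, forces in N, time in s.
With the tool pointing down it reaches from about 0.375 to 0.925 m from the base axis. Payload 5.7 kg.
Tool frame: the origin (TCP) lies between the finger pads; the fingertips stand 25 mm ahead of it and the grasp point (between the pads) lies 6 mm ahead of it (robot.nose_length is the distance from the TCP to the fingertips, in m); z points along the fingers, x is the direction in which the jaws open and shut, and the axes are right-handed (so a half turn about z gives the same grasp; the last joint's range is limited). The gripper opens to 85 mm and grips with 20 to 120 N. Pads are 22 mm wide; open, the fingers measure 114 mm over their backs; the gripper's body (76 mm by 85 mm) begins 54 mm behind the grasp point. The pads swing forward as they close: fully open they stand 13 mm farther back than shut.
Start: joints at [-72.084, 20.558, 86.54, -0, 72.909, -6.595], TCP at [0.249, -0.546, 0.256] pointing down, gripper open.
Joint ranges: [-170.27, 170.27], [-57.76, 135], [12.27, 136.19], [-55.21, 235.2], [11.17, 155.16], [-170.74, 170.74]. Speed limits (degrees/s): [136.94, 136.94, 180, 180, 180, 180].

### API

Orientations are given as a 3x3 rotation matrix whose columns are the frame's x, y, z axes.
In Python, from rig import robot gives the robot as it stands.
- The arm moves only by the tool play_rows, never from a script. Its argument "moves" is a list of rows, each a list of 2 entries, a list of its own where there are three numbers: the shift along the tool's x, y, z in cm, then the turn about the tool's z in degrees. In form: [[[tx, ty, tz], spin], ...]. A call has exactly 8 rows; each row shifts and turns the pose as measured when the row begins, along the tool's axes as they then stand; what a row does not reach is not made up. A row lasts 1/12 s, in which the tool goes at most 41.7 mm and 7.16 degrees, less where a joint would pass 70% of its speed; a pose out of reach is approached as far as the arm can. A call is refused whole if a number of a shift passes 4.17 or a number of a turn 7.16, either way. A call with a gripper value outside its range is refused whole. "jaw" is the finger opening in cm, from 0 to 8.54, set as the call begins (left out, the last holds). The fingers move at their own pace and stop on an object; "force" is the grip in N (left out, the last holds). Time passes only in rows, so rows that do not move let the fingers close, or fill a call up. It gives the time, the measured TCP pose, the force and the opening at its end, in the units of the state.
- robot.get_state(): the state, without advancing time (a new reading comes with each control period).
- robot.camera(name): name is "scene" or "side" or "wrist"; returns a dict with "image" (400x640x3 uint8, red, green, blue), "camera_matrix" (3x3 intrinsics, pixels), "rvec" (rotation vector, rad) and "tvec" (3), from world to camera coordinates, as OpenCV has them. Camera axes: x right, y down, z forward; pixel columns grow to the right and rows downward; lengths in m; the calibration is good to about 2 mm. A picture is of the moment at which its call begins. There is no depth.
- robot.finish_job(): hands the job in, once; it reports no verdict.
The state is a dict: "t": time; "q": joint angles; "dq": joint speeds; "joint_efforts": joint torques, N m; "eef_pos": TCP position; "tool_rot": TCP orientation; "wrist_force": force on the tool from outside, world axes, zero at the start; "wrist_torque": the same for the moment, N m; "gripper_width": opening from 0.0 (shut) to 1.0 (fully open).
Only numpy, scipy, OpenCV 4.12 (cv2) and the standard library are available. Lean on these libraries where they do the work, as an engineer would, in place of code of your own. Each camera call takes 0.05 s, during which the arm holds its last target.

### The job

Check the optical wire gauge for the shift: slide its dust cover fully back, then lift the check glass out of its stand, gripping it by its two frosted end faces only, never by the clear faces. Bring it into the gauge's throat and hold it there upright and still between the two lenses, so that the light from lens to lens would pass square through the middle of the clear faces, with the glass touching nothing but your fingers. Finish while still holding it there; leave the steel piece and the other things on the bench alone.

Things in the scene. Friction and masses are not known exactly. Their poses are not given: they have to be found in the camera images.
- gauge: Grey fork-shaped optical wire gauge, fixed, 200 mm long (x), 150 wide (y), body 66 high. Origin: centre of its underside. From the rear body (x = 5 to 100 mm) two heads, 49 mm wide each, reach forward to x = -100 mm; between them a throat 50 mm wide, open to the front (-x) and above, its floor 8 mm above the bench. A lens in a dark ring on each throat wall. The dust cover slides on top.
- light_path (a point): The middle of the light path: half way between the two lenses, 55 mm in front of the gauge's origin (gauge x = -55 mm, y = 0), 45 mm above the bench. Its y axis is the direction of the light (across the throat, from lens to lens), x runs along the throat to the rear, z up.
- cover (a joint): Dust cover's slide, in m: 0 = closed (over the throat), 0.09 = fully back against its stop (throat open). It moves towards the gauge's +x, takes about 2 N, and stays where it is left. Starts between 0 and 0.025.
- cover_tab (a point): Centre of the cover's upright black finger tab: 44 mm wide (y), 8 thick (x), 81 mm above the bench; tab's top at 91, cover's top at 71 mm. Moves with the cover; axes as the gauge's. Push its front face back or pinch it front to rear from above. The cover is 100 mm long (tab in its middle), 94 wide, 4 thick; an apron hanging from its front edge closes the throat's front.
- check_glass: Upright clear glass block, 24 (x) by 12 (y) by 56 mm tall, about 55 g. Its narrow end faces (+x and -x, 24 mm apart) are frosted white over the full height; its broad faces (+y and -y, 12 mm apart) are clear. Origin: centre of its underside. Stands 14 mm deep in one pocket of the stand (either one), its upper 42 mm free; taller than the steel piece.
- glass_middle (a point): Middle of the check glass, 28 mm above its underside: the middle of the clear faces. Axes as the check glass.
- clear_block: The clear part of the check glass with its two clear faces (18 mm wide between the frosted ends); rigidly part of the glass, same origin. No finger may press on it.
- steel_piece: Steel aperture piece, 24 mm (x) by 12 mm (y) by 39.5 mm tall, with a round hole through it, standing in the other pocket of the stand. Origin: centre of its underside. Not needed; stays where it is.
- stand: Low fixed stand, 50 (x) by 124 (y) by 20 mm tall: black block on a metal foot. Origin: centre of its underside. Two pockets at y = +30 and -30 mm, their floors 6 mm above the bench, hold the check glass and the steel piece with 1 mm play on each side, their 24 mm side along x.
- spool_yellow: Spool of yellow wire, 68 mm across, 51 mm tall, loose on the bench; bystander. Origin: centre of its underside.
- tweezers: Straight tweezers, 118 mm long, lying loose on the bench; bystander. Origin: centre of its underside.
- housing_1: Loose white four-way connector housing, 27 by 27 by 14 mm, on the bench; bystander. Origin: centre of its underside.

How it is judged (in metres and radians):
On the way, in this order (a step that is already met when the one before it is completed fails the run):
1. the dust cover is slid fully back (value of joint cover above 0.082 m), for 0.2 s.
2. the check glass is lifted clear of its stand in the fingers (height (world z) of check_glass above 0.024 m and contact force between the fingers and check_glass above 1 N and contact force between check_glass and stand below 0.1 N), for 0.1 s.
At the end, for the whole second after the job is handed in: Held in the fingers, touching nothing else: glass still, upright and square to the light within 7 degrees, its middle within 5 mm along the throat, 6 mm in height and 9 mm along the light of the light path's middle; cover within 8 mm of fully back; steel piece within 10 mm of its start (value of joint cover above 0.082 m and x of glass_middle in the frame of light_path between -0.005 and 0.005 m and y of glass_middle in the frame of light_path between -0.009 and 0.009 m and z of glass_middle in the frame of light_path between -0.006 and 0.006 m and angle between the y axis of check_glass and the y axis of light_path, either way round below 0.12 rad and angle between check_glass's own z axis and vertical below 0.12 rad and linear speed of check_glass below 0.02 m/s and contact force between the fingers and check_glass above 1 N and contact force between the fingers and clear_block below 0.5 N and contact force between check_glass and gauge below 0.2 N and distance of steel_piece from where it was at the start of the episode below 0.01 m); the arm keeps its last pose, push and grip.
It fails at once if a finger or another part of the robot presses on the clear faces of the check glass (contact force between any of the fingers, the arm and clear_block above 0.5 N).
It fails at once if the check glass knocks against the gauge or its cover (contact force between check_glass and gauge above 0.5 N).
It fails at once if the steel piece is moved by more than 10 mm (distance of steel_piece from where it was at the start of the episode above 0.01 m).
It fails at once if the spool, the tweezers or the loose connector housing is moved by more than 20 mm (distance of any of spool_yellow, tweezers, housing_1 from where it was at the start of the episode above 0.02 m).
It also fails if it takes over 51 s, if anything falls off the work surface, if the arm or the gripper's body presses on something with over 40 N, if the wrist force passes 120 N, or if a joint passes its speed limit or range.

## Working session

There is one attempt and no reset: what is moved stays moved. The work goes in short steps, Python scripts to look and compute and a tool call to move; the robot and the scene stay as the last step left them, time stands still between calls to the robot, and variables do not carry over. Pictures are saved under pics/ and viewed, and the job is handed in when it is done.

Besides the shell and the picture viewer there is one more tool, called after ">>>" as a command line: name --argument value ..., lists and objects as JSON in quotes. play_rows: Moves the arm, as the interface text tells. Its arguments: {"type":"object","properties":{"moves":{"type":"array","items":{"type":"array"}},"jaw":{"type":"number"},"force":{"type":"number"}},"required":["moves"]}

```bash
ls; mkdir -p pics; python3 - <<'E'
from rig import robot
import cv2,json,numpy as np
print(robot.get_state())
for n in ["scene","side","wrist"]:
    c=robot.camera(n)
    cv2.imwrite(f"pics/{n}0.png",c["image"][:,:,::-1])
    np.savez(f"pics/{n}0.npz",**c)
    print(n,c["camera_matrix"],c["rvec"],c["tvec"])
E
```

```text
pics
{'t': 0.0, 'q': array([-7.20831164e+01,  2.05989102e+01,  8.66004666e+01, -5.26638455e-04,
        7.29080034e+01, -6.59462007e+00]), 'dq': array([ 0.11444515,  0.04382343,  0.0352376 ,  0.02862935, -0.04194679,
       -0.0298114 ]), 'joint_efforts': array([ 2.01458235e-03, -5.27608073e+01, -2.78617448e+01,  3.21408988e-04,
        1.30913960e-02,  2.29241402e-05]), 'eef_pos': array([ 0.24871686, -0.54531177,  0.25543358]), 'tool_rot': array([[ 4.14877855e-01, -9.09876928e-01, -5.84913001e-04],
       [-9.09875209e-01, -4.14878216e-01,  1.78054425e-03],
       [-1.86274379e-03, -2.06510538e-04, -9.99998244e-01]]), 'wrist_force': array([-0.11743925,  0.65777056, -0.4987851 ]), 'wrist_torque': array([ 0.01718712,  0.04195713, -0.04333694]), 'gripper_width': 0.9969086171001559}
scene [[484.49025609   0.         323.35791016]
 [  0.         484.49025609 198.06261061]
 [  0.           0.           1.        ]] [ 0.64381254 -2.47541312  1.319538  ] [0.45822196 0.20527084 0.67939357]
side [[459.34557383   0.         322.11610484]
 [  0.         459.34557383 209.54766825]
 [  0.           0.           1.        ]] [ 2.05650203 -0.02539698 -0.01468156] [-0.49104051  0.10944057  1.02263953]
wrist [[277.02362765   0.         322.64899138]
 [  0.         277.02362765 192.68268301]
 [  0.           0.           1.        ]] [-2.4239976   1.55821938  0.23689788] [-0.59917478 -0.03710665  0.37994573]
```

View pics/scene0.png

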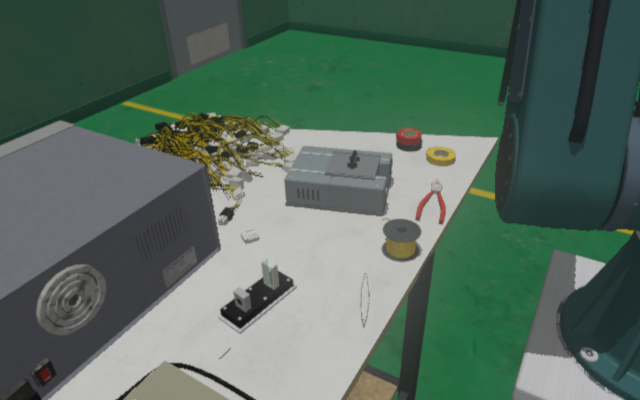

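View pics/side0.png

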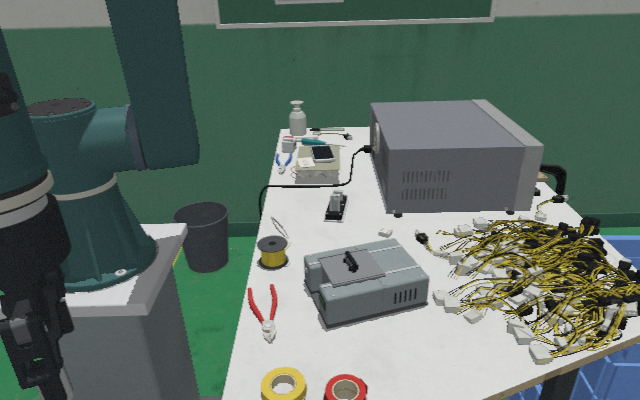

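View pics/wrist0.png

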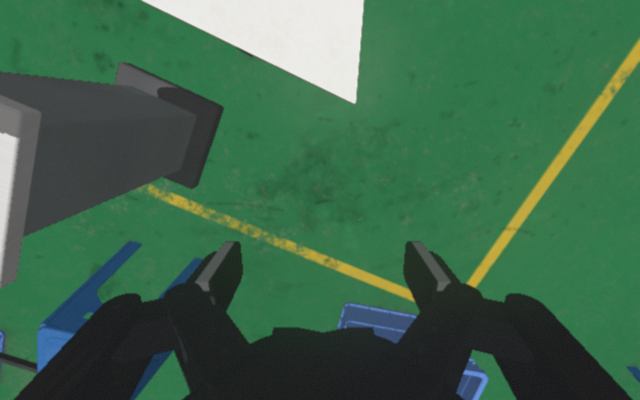

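The scene view shows the gauge near (340,180), the stand near (258,298) with the taller glass at about (269,273), and the steel piece at (242,298). The spool is at (401,238), the tweezers at (365,300) and the housing at (250,236). I'll zoom in to get corners.

```bash
python3 - <<'E'
import cv2
a=cv2.imread("pics/scene0.png");b=cv2.imread("pics/side0.png")
def crop(im,x0,y0,w,h,s,n): cv2.imwrite(n,cv2.resize(im[y0:y0+h,x0:x0+w],None,fx=s,fy=s,interpolation=cv2.INTER_CUBIC))
crop(a,275,135,130,90,6,"pics/c1.png")
crop(a,210,250,100,85,7,"pics/c2.png")
crop(b,295,230,140,100,5.5,"pics/c3.png")
crop(b,315,180,45,50,11,"pics/c4.png")
E
```

```text
(no output)
```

View pics/c1.png

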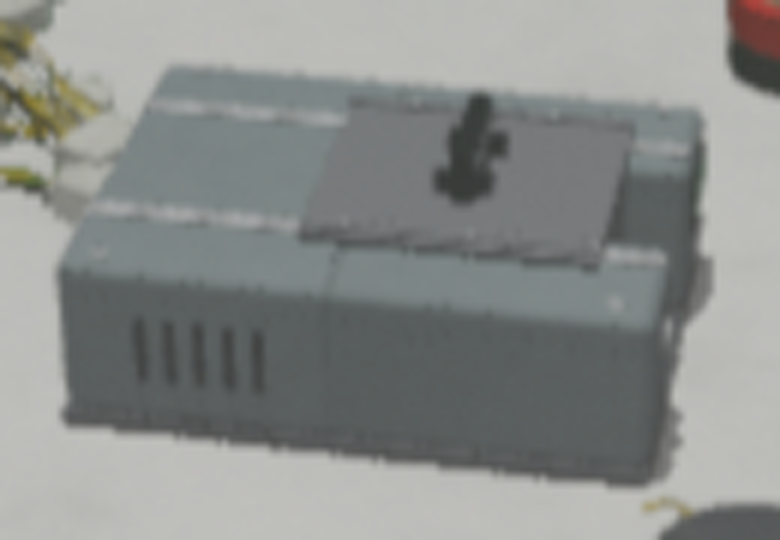

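View pics/c2.png

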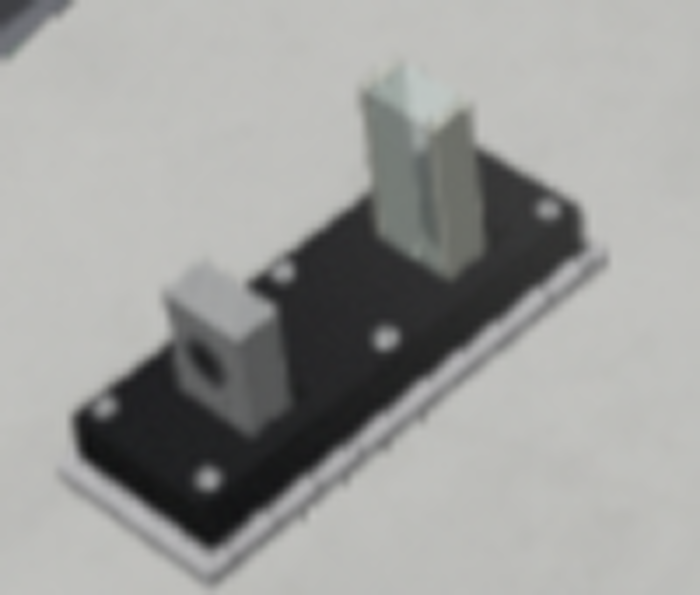

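View pics/c3.png

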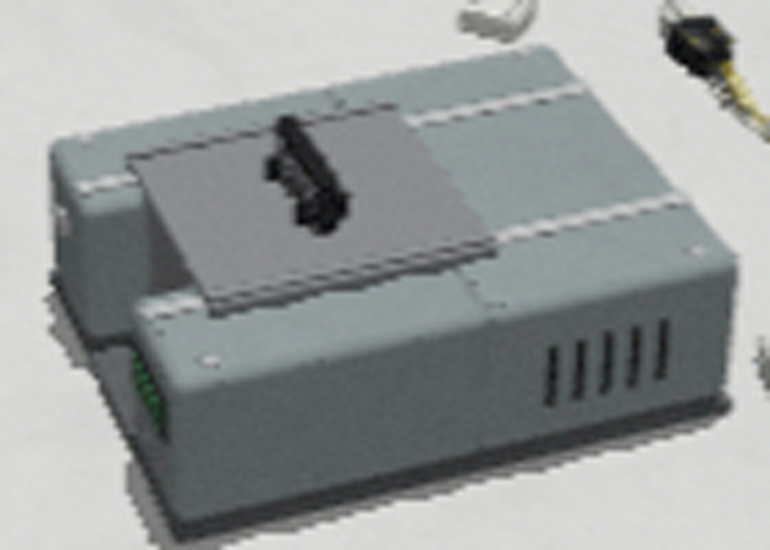

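View pics/c4.png

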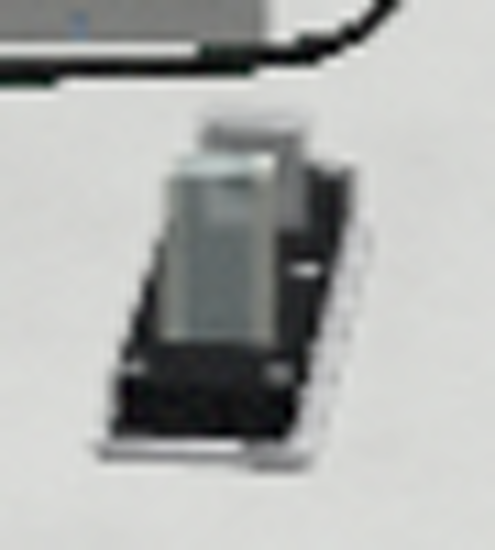

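```bash
cat > h.py <<'E'
import numpy as np,cv2
from scipy.optimize import least_squares
def load(n): 
    d=np.load(f"pics/{n}.npz"); return d
def proj(c,P): return cv2.projectPoints(np.asarray(P,float).reshape(-1,1,3),c["rvec"],c["tvec"],c["camera_matrix"],None)[0].reshape(-1,2)
def back(c,uv,z):
    R=cv2.Rodrigues(c["rvec"])[0];o=-R.T@np.ravel(c["tvec"])
    n=cv2.undistortPoints(np.array([[uv]],float),c["camera_matrix"],None)[0,0]
    d=R.T@np.array([n[0],n[1],1]);return o+d*(z-o[2])/d[2]
def T(p,P):
    P=np.asarray(P,float);c,s=np.cos(p[2]),np.sin(p[2])
    return np.c_[p[0]+c*P[:,0]-s*P[:,1],p[1]+s*P[:,0]+c*P[:,1],P[:,2]]
def fit(obs,p0):  # obs: list (cam, modelpts, uv)
    f=lambda p:np.concatenate([(proj(c,T(p,M))-np.array(u)).ravel() for c,M,u in obs])
    r=least_squares(f,p0);return r.x,f(r.x).reshape(-1,2)
E
python3 - <<'E'
from h import *
S=load("scene0");D=load("side0")
for c in (S,D):
    R=cv2.Rodrigues(c["rvec"])[0];print("cam",-R.T@c["tvec"])
s=lambda u,v:(275+u/6-.4,135+v/6-.4)
d=lambda u,v:(295+u/5.5-.4,230+v/5.5-.4)
q=lambda u,v:(210+u/7-.4,250+v/7-.4)
for u in [(165,68),(700,110),(60,268),(662,322)]: print("top",back(S,s(*u),.066))
for u in [(65,420),(650,482)]: print("bot",back(S,s(*u),.0))
for u in [(50,145),(545,45),(738,255),(165,385)]: print("side top",back(D,d(*u),.066))
for u in [(180,538),(730,400)]: print("side bot",back(D,d(*u),.0))
for u in [(75,415),(212,548),(580,205)]: print("stand top",back(S,q(*u),.02))
for u in [(60,470),(212,585),(605,260)]: print("stand bot",back(S,q(*u),.0))
for u in [(360,90),(435,128),(473,105),(405,62)]: print("glass top",back(S,q(*u),.062))
for u in [(165,290),(245,330),(280,300),(205,262)]: print("steel top",back(S,q(*u),.0455))
w=lambda u,v:(315+u/11-.4,180+v/11-.4)
for u in [(100,455),(310,460)]: print("side stand bot",back(D,w(*u),0))
for u in [(165,175),(275,175),(280,155),(190,150)]: print("side glass top",back(D,w(*u),.062))
print("spool",back(S,(402,228),.051),"hous",back(S,(250,236),.014),"tw",back(S,(365,274),0),back(S,(364,325),0))
E
```

```text
cam [0.16129174 0.61470758 0.5565956 ]
cam [ 0.49310901 -0.85901599  0.56375942]
top [ 0.68356497 -0.1796198   0.066     ]
top [ 0.4982089  -0.23950757  0.066     ]
top [ 0.63939879 -0.04414686  0.066     ]
top [ 0.45349194 -0.10514633  0.066     ]
bot [ 0.64673143 -0.05030029  0.        ]
bot [ 0.45666377 -0.11040995  0.        ]
side top [ 0.45536122 -0.10837008  0.066     ]
side top [ 0.63990838 -0.04896184  0.066     ]
side top [ 0.68322198 -0.18337349  0.066     ]
side top [ 0.49393708 -0.24283977  0.066     ]
side bot [ 0.4975942  -0.23811985  0.        ]
side bot [ 0.687696   -0.17659305  0.        ]
stand top [0.56171942 0.25181095 0.02      ]
stand top [0.51288305 0.26694865 0.02      ]
stand top [0.50176291 0.14527554 0.02      ]
stand bot [0.56896346 0.25250038 0.        ]
stand bot [0.51972935 0.2619857  0.        ]
stand bot [0.49921064 0.14061149 0.        ]
glass top [0.53795085 0.17431612 0.062     ]
glass top [0.51612777 0.17669726 0.062     ]
glass top [0.51308619 0.16652445 0.062     ]
glass top [0.5346539  0.16183353 0.062     ]
steel top [0.54918713 0.23182565 0.0455    ]
steel top [0.5268715  0.23309485 0.0455    ]
steel top [0.52575539 0.22246932 0.0455    ]
steel top [0.54694978 0.22099995 0.0455    ]
side stand bot [0.49687703 0.14706943 0.        ]
side stand bot [0.54456562 0.14235943 0.        ]
side glass top [0.51303255 0.16480499 0.062     ]
side glass top [0.53778828 0.16343079 0.062     ]
side glass top [0.53938977 0.17367018 0.062     ]
side glass top [0.51905889 0.17741802 0.062     ]
spool [ 0.38507231 -0.02397375  0.051     ] hous [0.63538502 0.08181789 0.014     ] tw [0.41365607 0.05964305 0.        ] [0.36668322 0.16042309 0.        ]
```

```bash
python3 - <<'E'
from h import *
S=load("scene0");D=load("side0")
s=lambda u,v:(275+u/6-.4,135+v/6-.4)
d=lambda u,v:(295+u/5.5-.4,230+v/5.5-.4)
q=lambda u,v:(210+u/7-.4,250+v/7-.4)
w=lambda u,v:(315+u/11-.4,180+v/11-.4)
A,B,H=.1,.075,.066
# scene: rear far(+x,-y), front far(-x,-y), rear near(+x,+y), front near(-x,+y)
gs=(S,[[A,-B,H],[-A,-B,H],[A,B,H],[-A,B,H],[A,B,0],[-A,B,0]],[s(165,68),s(700,110),s(60,268),s(662,322),s(65,420),s(650,482)])
gd=(D,[[-A,B,H],[A,B,H],[A,-B,H],[-A,-B,H],[-A,-B,0],[A,-B,0]],[d(50,145),d(545,45),d(738,255),d(165,385),d(180,538),d(730,400)])
for o in ([gs,gd],[gs],[gd]):
    p,r=fit(o,[.568,-.144,.31]);print("gauge",p.round(4),np.degrees(p[2]).round(2),r.round(1).tolist())
    if len(o)==2:g=p
inv=lambda P:np.array([[np.cos(g[2]),np.sin(g[2])],[-np.sin(g[2]),np.cos(g[2])]])@(P[:2]-g[:2])
for c,us in ((S,[s(348,98),s(632,128),s(598,262),s(300,238)]),(D,[d(128,155),d(390,108),d(495,240),d(210,308)])):
    for u in us: print("cover corner gauge xy",inv(back(c,u,.071)).round(4))
print("tab top",inv(back(S,s(480,97),.091)),inv(back(D,d(290,120),.091)),inv(back(D,d(335,195),.091)))
a,b=.025,.062
ss=(S,[[a,b,.02],[-a,b,.02],[-a,-b,.02],[a,b,0],[-a,b,0],[-a,-b,0]],[q(75,415),q(212,548),q(580,205),q(60,470),q(212,585),q(605,260)])
sd=(D,[[-a,-b,0],[a,-b,0]],[w(100,455),w(310,460)])
for o in ([ss,sd],[ss]):
    p,r=fit(o,[.53,.2,-.09]);print("stand",p.round(4),np.degrees(p[2]).round(2),r.round(1).tolist())
e,f=.012,.006
G=[[e,f,.062],[-e,f,.062],[-e,-f,.062],[e,-f,.062]]
gs=(S,G,[q(360,90),q(435,128),q(473,105),q(405,62)])
gd=(D,[G[2],G[3],G[0],G[1]],[w(165,175),w(275,175),w(280,155),w(190,150)])
for o in ([gs,gd],[gs],[gd]):
    p,r=fit(o,[.526,.17,-.09]);print("glass",p.round(4),np.degrees(p[2]).round(2),r.round(1).tolist())
E
```

```text
gauge [ 0.5691 -0.1429  0.3068] 17.58 [[-0.2, -1.2], [1.7, -0.8], [-1.8, 0.4], [0.4, 1.2], [-0.4, 2.9], [0.8, 3.1], [-2.1, -1.9], [0.3, -2.0], [2.2, 0.2], [1.5, 0.6], [-0.6, 2.6], [0.5, 2.6]]
gauge [ 0.5715 -0.147   0.3124] 17.9 [[-0.5, -2.1], [1.2, -2.0], [-1.6, -0.7], [0.3, -0.3], [-0.2, 1.7], [0.7, 1.5]]
gauge [ 0.5687 -0.1407  0.3047] 17.46 [[-2.2, -2.6], [0.1, -2.5], [1.7, -0.4], [1.1, -0.3], [-1.0, 1.6], [0.0, 1.9]]
cover corner gauge xy [ 0.0256 -0.049 ]
cover corner gauge xy [-0.0756 -0.0442]
cover corner gauge xy [-0.0754  0.0467]
cover corner gauge xy [0.022  0.0487]
cover corner gauge xy [-0.076   0.0446]
cover corner gauge xy [0.0212 0.041 ]
cover corner gauge xy [ 0.0223 -0.0445]
cover corner gauge xy [-0.0781 -0.0471]
tab top [-0.02595772 -0.02050605] [-0.02621689  0.017338  ] [-0.02847438 -0.02925265]
stand [ 0.532   0.1983 -0.1537] -8.8 [[-4.0, 0.7], [-0.6, -2.7], [3.6, -0.8], [0.0, 2.1], [1.0, 1.4], [0.7, 0.4], [0.4, 1.2], [1.2, 1.8]]
stand [ 0.5326  0.1979 -0.1446] -8.28 [[-4.0, 0.6], [-0.4, -3.0], [3.2, -1.4], [-0.0, 2.0], [1.2, 1.1], [0.3, -0.1]]
glass [ 0.5262  0.1695 -0.2122] -12.16 [[-0.1, -0.8], [-0.2, 0.6], [0.1, -0.1], [-0.8, -0.6], [0.0, -0.2], [-0.4, 0.4], [-0.1, 0.1], [-1.3, -0.1]]
glass [ 0.5255  0.1698 -0.2061] -11.81 [[0.1, -0.5], [0.1, 0.8], [0.4, 0.1], [-0.6, -0.4]]
glass [ 0.5273  0.1699 -0.2458] -14.08 [[0.4, -0.4], [-0.1, 0.4], [0.4, 0.1], [-0.8, -0.2]]
```

```bash
cat >> h.py <<'E'
def plan(target,ang,n=8,st=None):
    """rows of tool shifts (cm) and spin (deg) to get to target/ang (tool x heading in world, deg)"""
    from rig import robot
    st=robot.get_state();p=st["eef_pos"];R=st["tool_rot"]
    a0=np.degrees(np.arctan2(R[1,0],R[0,0]));da=(ang-a0+180)%360-180
    d=(np.array(target)-p)
    print("at",p.round(4),"ang",round(a0,2),"to go",d.round(4),"dang",round(da,2),"tilt",R[:,2].round(4))
    rows=[]
    for i in range(n):
        a=np.radians(a0+da*i/n);c,s=np.cos(a),np.sin(a)
        x=np.array([c,s,0]);y=np.array([s,-c,0]);z=np.array([0,0,-1])
        v=d/n*100
        rows.append([[round(float(v@k),2) for k in(x,y,z)],round(float(-da/n),2)])
    print(rows)
E
python3 -c "
from h import *
plan([.5433,-.1511,.25],17.6,16)"
```

```text
at [ 0.2487 -0.5455  0.2556] ang -65.49 to go [ 0.2946  0.3944 -0.0056] dang 83.09 tilt [-5.0e-04  1.5e-03 -1.0e+00]
[[[-1.48, -2.7, 0.03], -5.19], [[-1.23, -2.82, 0.03], -5.19], [[-0.97, -2.92, 0.03], -5.19], [[-0.7, -3.0, 0.03], -5.19], [[-0.43, -3.05, 0.03], -5.19], [[-0.15, -3.07, 0.03], -5.19], [[0.13, -3.07, 0.03], -5.19], [[0.41, -3.05, 0.03], -5.19], [[0.68, -3.0, 0.03], -5.19], [[0.95, -2.93, 0.03], -5.19], [[1.21, -2.83, 0.03], -5.19], [[1.46, -2.71, 0.03], -5.19], [[1.7, -2.56, 0.03], -5.19], [[1.93, -2.4, 0.03], -5.19], [[2.14, -2.21, 0.03], -5.19], [[2.33, -2.01, 0.03], -5.19]]
```

>>> play_rows --moves '[[[-1.5, -2.7, 0], -5.2], [[-1.2, -2.8, 0], -5.2], [[-1.0, -2.9, 0], -5.2], [[-0.7, -3.0, 0], -5.2], [[-0.4, -3.0, 0], -5.2], [[-0.2, -3.1, 0], -5.2], [[0.1, -3.1, 0], -5.2], [[0.4, -3.0, 0], -5.2]]'

```text
t: 0.82
eef_pos: [0.3939, -0.3442, 0.2527]
tool_rot: [[0.923, -0.385, -0.003], [-0.385, -0.923, 0.001], [-0.003, 0.0, -1.0]]
wrist_force: [0.9, -1.6, -0.4]
gripper_width: 1.002
```

```bash
python3 -c "
from h import *
plan([.5433,-.1511,.25],17.6,16)"
```

```text
at [ 0.3939 -0.3442  0.2527] ang -22.65 to go [ 0.1494  0.1931 -0.0027] dang 40.25 tilt [-0.0033  0.001  -1.    ]
[[[0.4, -1.47, 0.02], -2.52], [[0.46, -1.45, 0.02], -2.52], [[0.52, -1.43, 0.02], -2.52], [[0.59, -1.41, 0.02], -2.52], [[0.65, -1.38, 0.02], -2.52], [[0.71, -1.35, 0.02], -2.52], [[0.77, -1.32, 0.02], -2.52], [[0.82, -1.28, 0.02], -2.52], [[0.88, -1.25, 0.02], -2.52], [[0.93, -1.21, 0.02], -2.52], [[0.99, -1.16, 0.02], -2.52], [[1.04, -1.12, 0.02], -2.52], [[1.08, -1.07, 0.02], -2.52], [[1.13, -1.03, 0.02], -2.52], [[1.17, -0.97, 0.02], -2.52], [[1.22, -0.92, 0.02], -2.52]]
```

Tracking is good. For the last 8 rows I'll double the steps.

>>> play_rows --moves '[[[0.8, -2.9, 0], -5.0], [[1.1, -2.9, 0], -5.0], [[1.3, -2.8, 0], -5.0], [[1.5, -2.6, 0], -5.0], [[1.8, -2.5, 0], -5.0], [[2.0, -2.3, 0], -5.0], [[2.2, -2.1, 0], -5.0], [[2.4, -1.9, 0], -5.0]]'

```text
t: 1.48
eef_pos: [0.5467, -0.138, 0.2511]
tool_rot: [[0.943, 0.332, -0.006], [0.332, -0.943, 0.003], [-0.005, -0.004, -1.0]]
wrist_force: [0.2, 0.7, 0.4]
gripper_width: 1.004
```

```bash
cat > snap.py <<'E'
import sys
from rig import robot
from h import *
n,k=sys.argv[1:3]
c=robot.camera(n);np.savez(f"pics/{k}.npz",**c)
cv2.imwrite(f"pics/{k}.png",cv2.resize(c["image"][:,:,::-1],(800,500),interpolation=cv2.INTER_CUBIC))
E
python3 snap.py wrist w1
python3 -c "
from h import *
plan([.5433,-.1511,.25],17.6,8)"
```

```text
at [ 0.55   -0.1338  0.2512] ang 19.83 to go [-0.0067 -0.0173 -0.0012] dang -2.23 tilt [-0.0027  0.006  -1.    ]
[[[-0.15, 0.18, 0.01], 0.28], [[-0.15, 0.18, 0.01], 0.28], [[-0.15, 0.18, 0.01], 0.28], [[-0.15, 0.18, 0.01], 0.28], [[-0.15, 0.18, 0.01], 0.28], [[-0.15, 0.18, 0.01], 0.28], [[-0.15, 0.18, 0.01], 0.28], [[-0.15, 0.18, 0.01], 0.28]]
```

View pics/w1.png

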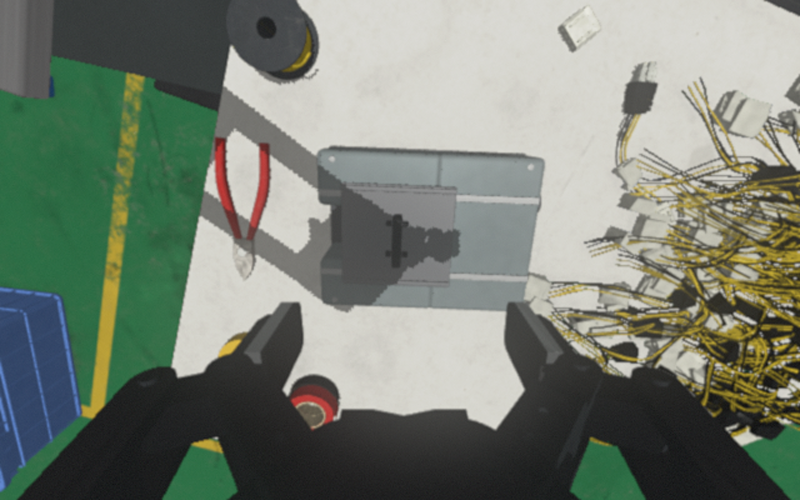

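The wrist view shows the gauge top with corners at about (320,150), (543,158), (530,310) and (322,302), and the tab at (397,240). I'll settle the arm and look again before fitting.

>>> play_rows --moves '[[[-0.4, 0.5, 0], 0.7], [[-0.4, 0.4, 0], 0.6], [[-0.3, 0.4, 0], 0.5], [[-0.1, 0.1, 0], 0.2], [[0, 0, 0], 0], [[0, 0, 0], 0], [[0, 0, 0], 0], [[0, 0, 0], 0]]' --jaw 5

```text
t: 2.2
eef_pos: [0.5403, -0.1544, 0.25]
tool_rot: [[0.954, 0.299, -0.006], [0.299, -0.954, 0.006], [-0.004, -0.007, -1.0]]
wrist_force: [0.0, -0.0, 0.4]
gripper_width: 0.584
```

```bash
python3 snap.py wrist w2
python3 -c "
from h import *
plan([.5433,-.1511,.25],17.6,8)
im=np.load('pics/w2.npz')['image'][:,:,::-1]
cv2.imwrite('pics/w2c.png',cv2.resize(im[90:270,240:450],None,fx=3.2,fy=3.2,interpolation=cv2.INTER_CUBIC))"
```

```text
at [ 0.5403 -0.1544  0.25  ] ang 17.39 to go [0.003  0.0033 0.    ] dang 0.21 tilt [-0.006   0.0059 -1.    ]
[[[0.05, -0.03, -0.0], -0.03], [[0.05, -0.03, -0.0], -0.03], [[0.05, -0.03, -0.0], -0.03], [[0.05, -0.03, -0.0], -0.03], [[0.05, -0.03, -0.0], -0.03], [[0.05, -0.03, -0.0], -0.03], [[0.05, -0.03, -0.0], -0.03], [[0.05, -0.03, -0.0], -0.03]]
```

View pics/w2c.png

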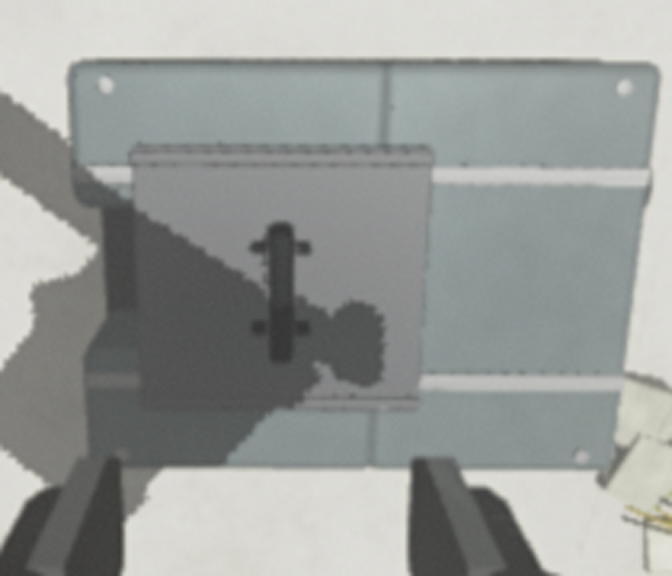

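```bash
python3 - <<'E'
from h import *
W=load("w2")
s=lambda u,v:(240+u/3.2-.35,90+v/3.2-.35)
A,B,H=.1,.075,.066
o=[(W,[[-A,B,H],[A,B,H],[A,-B,H],[-A,-B,H]],[s(70,62),s(658,65),s(611,468),s(91,466)])]
p,r=fit(o,[.568,-.144,.31]);print("gauge",p.round(4),np.degrees(p[2]).round(2),r.round(1).tolist())
g=p
inv=lambda P:(np.array([[np.cos(g[2]),np.sin(g[2])],[-np.sin(g[2]),np.cos(g[2])]])@(P[:2]-g[:2])).round(4)
for u in [(132,150),(434,150),(418,408),(143,405)]: print("cover",inv(back(W,s(*u),.071)))
for u in [(281,222),(281,362)]: print("tab",inv(back(W,s(*u),.091)),back(W,s(*u),.091).round(4))
for z in (.066,.07): print("rails",inv(back(W,s(600,178),z)),inv(back(W,s(600,382),z)))
print('light',T(g,[[-.055,0,.045]]))
E
```

```text
gauge [ 0.5708 -0.1436  0.3   ] 17.19 [[-4.0, -1.7], [4.4, -2.0], [2.1, 3.3], [-2.5, 3.1]]
cover [-0.076   0.0456]
cover [0.0235 0.046 ]
cover [ 0.023  -0.0452]
cover [-0.0757 -0.0445]
tab [-0.027   0.0253] [ 0.5376 -0.1274  0.091 ]
tab [-0.0266 -0.0212] [ 0.5517 -0.1717  0.091 ]
rails [0.081  0.0364] [ 0.0891 -0.0367]
rails [0.0795 0.0369] [ 0.0875 -0.0353]
light [[ 0.51830623 -0.15988604  0.045     ]]
```

```bash
python3 -c "
from h import *
plan([.5447,-.1496,.102],17.4,6)"
```

```text
at [ 0.5403 -0.1544  0.25  ] ang 17.39 to go [ 0.0044  0.0048 -0.148 ] dang 0.01 tilt [-0.006   0.0059 -1.    ]
[[[0.09, -0.05, 2.47], -0.0], [[0.09, -0.05, 2.47], -0.0], [[0.09, -0.05, 2.47], -0.0], [[0.09, -0.05, 2.47], -0.0], [[0.09, -0.05, 2.47], -0.0], [[0.09, -0.05, 2.47], -0.0]]
```

>>> play_rows --moves '[[[0.1, 0, 2.5], 0], [[0.1, 0, 2.5], 0], [[0.1, 0, 2.5], 0], [[0.1, 0, 2.5], 0], [[0.1, -0.1, 2.5], 0], [[0.1, -0.1, 1.5], 0], [[0, 0, 0.7], 0], [[0, 0, 0], 0]]'

```text
t: 2.92
eef_pos: [0.5488, -0.1517, 0.1006]
tool_rot: [[0.955, 0.298, 0.003], [0.298, -0.955, 0.002], [0.004, -0.001, -1.0]]
wrist_force: [-0.5, 0.0, -0.3]
gripper_width: 0.585
```

```bash
python3 -c "
from h import *
plan([.5447,-.1496,.102],17.4,6)"; python3 snap.py wrist w3
```

```text
at [ 0.5488 -0.1517  0.1006] ang 17.32 to go [-0.0041  0.0021  0.0014] dang 0.08 tilt [ 0.0032  0.0022 -1.    ]
[[[-0.05, -0.05, -0.02], -0.01], [[-0.05, -0.05, -0.02], -0.01], [[-0.05, -0.05, -0.02], -0.01], [[-0.05, -0.05, -0.02], -0.01], [[-0.05, -0.05, -0.02], -0.01], [[-0.05, -0.05, -0.02], -0.01]]
```

View pics/w3.png

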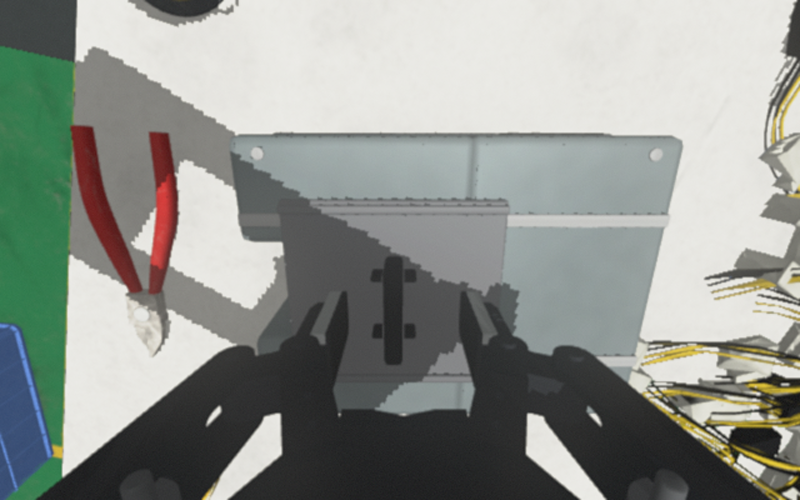

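The tab at (393,310) sits between the fingers, which are about 4 mm too far along +x. I'll correct that and close.

>>> play_rows --moves '[[[-0.2, -0.1, 0], 0], [[-0.1, -0.1, 0], 0], [[0, 0, 0], 0], [[0, 0, 0], 0], [[0, 0, 0], 0], [[0, 0, 0], 0], [[0, 0, 0], 0], [[0, 0, 0], 0]]' --jaw 0 --force 25

```text
t: 3.63
eef_pos: [0.547, -0.1518, 0.1047]
tool_rot: [[0.955, 0.297, 0.009], [0.297, -0.955, -0.0], [0.009, 0.003, -1.0]]
wrist_force: [-0.2, -0.7, -6.3]
gripper_width: 0.086
```

>>> play_rows --moves '[[[0.8, 0, 0], 0], [[0.8, 0, 0], 0], [[0.8, 0, 0], 0], [[0.8, 0, 0], 0], [[0.8, 0, 0], 0], [[0.8, 0, 0], 0], [[0.8, 0, 0], 0], [[0, 0, 0], 0]]'

```text
t: 4.3
eef_pos: [0.6053, -0.1337, 0.1047]
tool_rot: [[0.955, 0.298, 0.006], [0.298, -0.955, -0.001], [0.006, 0.003, -1.0]]
wrist_force: [0.1, -0.5, -3.6]
gripper_width: 0.083
```

>>> play_rows --moves '[[[0.2, 0, 0], 0], [[0.2, 0, 0], 0], [[0.2, 0, 0], 0], [[0.2, 0, 0], 0], [[0.2, 0, 0], 0], [[0.2, 0, 0], 0], [[0, 0, 0], 0], [[0, 0, 0], 0]]'

```text
t: 4.97
eef_pos: [0.6087, -0.1327, 0.1047]
tool_rot: [[0.954, 0.299, -0.011], [0.299, -0.954, -0.005], [-0.012, 0.002, -1.0]]
wrist_force: [-0.2, -1.2, -5.9]
gripper_width: 0.087
```

```bash
python3 snap.py wrist w4; python3 snap.py side s4; python3 -c "
from rig import robot
s=robot.get_state();print(s['wrist_force'],s['gripper_width'],s['eef_pos'])
import numpy as np,cv2
im=np.load('pics/s4.npz')['image'][:,:,::-1]
cv2.imwrite('pics/s4c.png',cv2.resize(im[220:330,295:435],None,fx=5,fy=5,interpolation=cv2.INTER_CUBIC))"
```

```text
[-0.41138324 -1.37971938 -5.10515056] 0.08571769235259201 [ 0.60872272 -0.13272618  0.10473212]
```

View pics/w4.png

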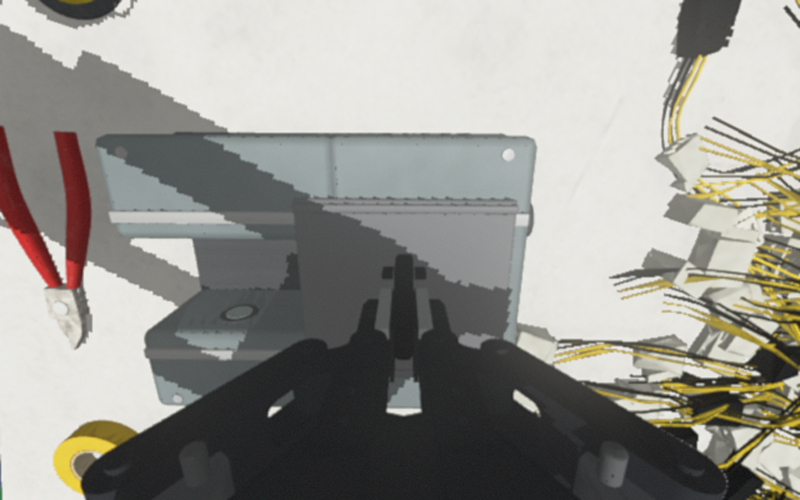

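View pics/s4c.png

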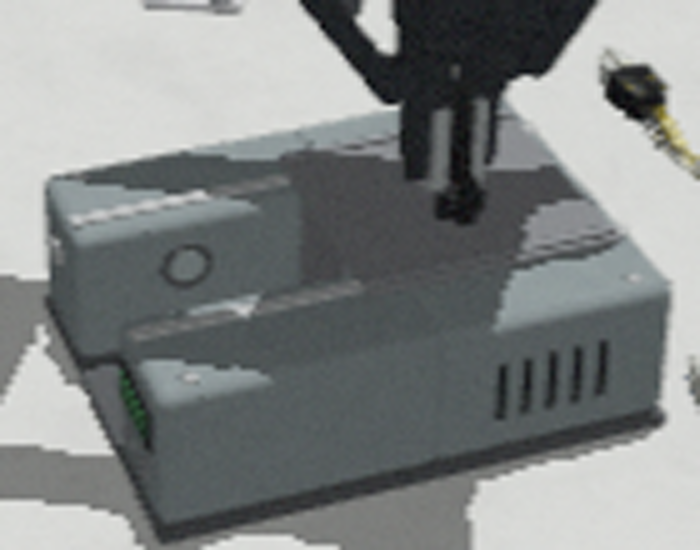

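Both views show the throat open and the cover near the rear. I'll push a little more with bigger steps to confirm it's at the stop.

>>> play_rows --moves '[[[0.5, 0, 0], 0], [[0.6, 0, 0], 0], [[0.6, 0, 0], 0], [[0.6, 0, 0], 0], [[0.6, 0, 0], 0], [[0.6, 0, 0], 0], [[0.6, 0, 0], 0], [[0.6, 0, 0], 0]]'

```text
t: 5.73
eef_pos: [0.6107, -0.1321, 0.1044]
tool_rot: [[0.946, 0.307, -0.099], [0.306, -0.952, -0.026], [-0.102, -0.006, -0.995]]
wrist_force: [-17.1, -8.8, 9.1]
gripper_width: 0.085
```

>>> play_rows --moves '[[[0, 0, 0], 0], [[0, 0, 0], 0], [[0, 0, 0], 0], [[0, 0, 0], 0], [[0, 0, 0], 0], [[0, 0, 0], 0], [[0, 0, 0], 0], [[0, 0, 0], 0]]' --jaw 4

```text
t: 6.4
eef_pos: [0.6142, -0.1314, 0.1075]
tool_rot: [[0.947, 0.308, -0.092], [0.307, -0.951, -0.026], [-0.096, -0.003, -0.995]]
wrist_force: [0.5, -0.9, 0.3]
gripper_width: 0.469
```

The cover is on its stop: 66 mm of travel, with the reaction force rising. But the over-push left the tool tilted about 5.5° along the gauge x axis, and rows keep the measured tilt. I'll make the planner use the full rotation, then lift clear.

```bash
cat >> h.py <<'E'
from scipy.spatial.transform import Rotation as Ro
def plan(target,ang,n=8):
    from rig import robot
    st=robot.get_state();p=st["eef_pos"];R=st["tool_rot"]
    a0=np.degrees(np.arctan2(R[1,0],R[0,0]));da=(ang-a0+180)%360-180
    d=(np.array(target)-p)
    print("at",p.round(4),"ang",round(a0,2),"to go",d.round(4),"dang",round(da,2),"z",R[:,2].round(4),"F",st["wrist_force"].round(1),"w",round(st["gripper_width"]*85,1),"t",st["t"],"q",st["q"].round(0))
    for i in range(n):
        Ri=R@Ro.from_euler('z',-da*i/n,degrees=True).as_matrix()
        print([[round(float(k),2) for k in Ri.T@d/n*100],round(float(-da/n),2)],end=", ")
    print()
E
python3 -c "
from h import *
plan([.6142,-.1314,.17],17.4,3)"
```

```text
at [ 0.6142 -0.1314  0.1075] ang 17.96 to go [0.     0.     0.0625] dang -0.56 z [-0.0921 -0.0263 -0.9954] F [ 0.5 -0.9  0.3] w 39.9 t 6.4 q [-17.  34.  87.  -3.  64. -33.]
[[-0.2, -0.01, -2.07], 0.19], [[-0.2, -0.01, -2.07], 0.19], [[-0.2, -0.01, -2.07], 0.19],
```

>>> play_rows --moves '[[[-0.2, 0, -2.1], 0], [[-0.2, 0, -2.1], 0], [[-0.2, 0, -2.1], 0], [[-0.1, 0, -1], 0], [[0, 0, 0], 5], [[0, 0, 0], 7], [[0, 0, 0], 7], [[0, 0, 0], 7]]' --jaw 1

```text
t: 7.07
eef_pos: [0.6144, -0.1309, 0.1829]
tool_rot: [[0.985, -0.149, -0.093], [-0.152, -0.988, -0.025], [-0.088, 0.039, -0.995]]
wrist_force: [1.2, -0.9, -0.0]
gripper_width: 0.115
```

```bash
python3 -c "
from h import *
g=[.570,-.1433,np.radians(17.4)]
t=T(g,[[.140,.035,.17]])[0];print(t)
plan(t,-72.6,8)"; python3 snap.py wrist w5; python3 snap.py scene s5
```

```text
[ 0.69312722 -0.06803588  0.17      ]
at [ 0.6144 -0.1309  0.1829] ang -8.77 to go [ 0.0787  0.0628 -0.0129] dang -63.83 z [-0.0925 -0.0254 -0.9954] F [ 1.2 -0.9 -0. ] w 9.8 t 7.0667 q [-17.  29.  84.  -3.  72.  -7.]
[[0.86, -0.93, 0.05], 7.98], [[0.73, -1.04, 0.05], 7.98], [[0.57, -1.13, 0.05], 7.98], [[0.41, -1.2, 0.05], 7.98], [[0.24, -1.25, 0.05], 7.98], [[0.07, -1.27, 0.05], 7.98], [[-0.11, -1.26, 0.05], 7.98], [[-0.28, -1.24, 0.05], 7.98],
```

View pics/w5.png

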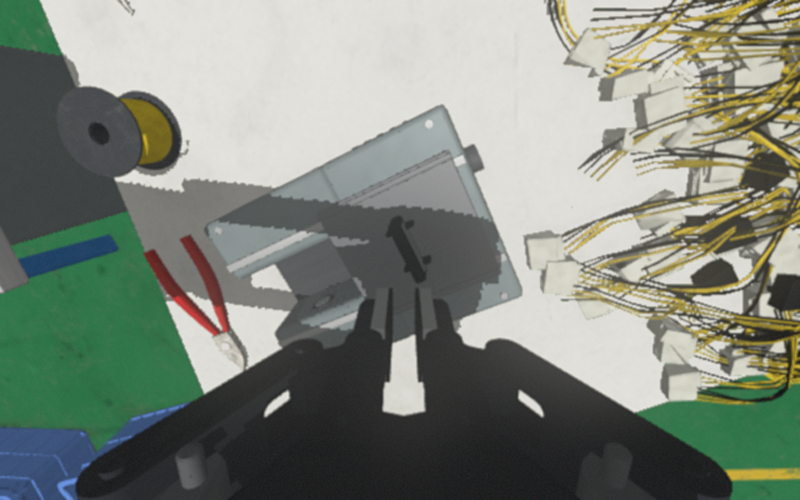

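The wrist view shows the rear face of the gauge, with a cable gland at (475,157) and loose connectors from about (545,250). Between them at gauge y≈0 there is clear space. I'll press a finger side lightly on that fixed rear face to undo the tilt.

```bash
python3 -c "
from h import *
g=[.570,-.1433,np.radians(17.4)]
t=T(g,[[.132,.002,.16]])[0];print(t)
plan(t,-72.6,9)"
```

```text
[ 0.69536164 -0.10191813  0.16      ]
at [ 0.6143 -0.1309  0.1828] ang -8.49 to go [ 0.0811  0.029  -0.0228] dang -64.11 z [-0.093  -0.0253 -0.9953] F [ 0.8 -0.   0.1] w 9.8 t 7.1667 q [-17.  29.  84.  -3.  72.  -7.]
[[0.86, -0.46, 0.16], 7.12], [[0.8, -0.56, 0.16], 7.12], [[0.72, -0.66, 0.16], 7.12], [[0.64, -0.74, 0.16], 7.12], [[0.54, -0.81, 0.16], 7.12], [[0.43, -0.87, 0.16], 7.12], [[0.32, -0.92, 0.16], 7.12], [[0.21, -0.95, 0.16], 7.12], [[0.09, -0.97, 0.16], 7.12],
```

>>> play_rows --moves '[[[0.9, -0.5, 0.1], 7.1], [[0.8, -0.6, 0.1], 7.1], [[0.7, -0.7, 0.1], 7.1], [[0.6, -0.8, 0.1], 7.1], [[0.5, -0.8, 0.1], 7.1], [[0.4, -0.9, 0.1], 7.1], [[0.3, -0.9, 0.1], 7.1], [[0.2, -1.0, 0.1], 7.1]]' --jaw 0.5

```text
t: 7.83
eef_pos: [0.6866, -0.1011, 0.1639]
tool_rot: [[0.416, -0.904, -0.098], [-0.909, -0.415, -0.024], [-0.019, 0.099, -0.995]]
wrist_force: [-0.5, -0.0, -0.8]
gripper_width: 0.058
```

```bash
python3 -c "
from h import *
g=[.570,-.1433,np.radians(17.4)]
t=T(g,[[.132,.002,.075]])[0];print(t)
plan(t,-72.6,6)"
```

```text
[ 0.69536164 -0.10191813  0.075     ]
at [ 0.6866 -0.1011  0.1639] ang -65.43 to go [ 0.0088 -0.0008 -0.0889] dang -7.17 z [-0.0977 -0.0242 -0.9949] F [-0.5 -0.  -0.8] w 5.0 t 7.8333 q [-13.  35.  75.  -3.  75.  53.]
[[0.1, -0.27, 1.46], 1.19], [[0.09, -0.28, 1.46], 1.19], [[0.09, -0.28, 1.46], 1.19], [[0.08, -0.28, 1.46], 1.19], [[0.08, -0.28, 1.46], 1.19], [[0.07, -0.28, 1.46], 1.19],
```

>>> play_rows --moves '[[[0.1, -1.2, 0], 2], [[0.1, -0.4, 1], 2], [[0.1, -0.2, 1.5], 2], [[0.1, -0.2, 1.5], 1], [[0.1, -0.2, 1.5], 0], [[0.1, -0.2, 1.5], 0], [[0, -0.1, 1], 0], [[0, 0, 0], 0]]' --jaw 0

```text
t: 8.5
eef_pos: [0.7073, -0.0973, 0.0753]
tool_rot: [[0.326, -0.941, -0.097], [-0.945, -0.325, -0.024], [-0.009, 0.099, -0.995]]
wrist_force: [-0.9, 0.4, -0.9]
gripper_width: 0.004
```

```bash
python3 -c "
from h import *
g=[.570,-.1433,np.radians(17.4)]
t=T(g,[[.12,.002,.070]])[0];print(t)
plan(t,-72.6,3)";python3 snap.py side s6; python3 snap.py scene s7;python3 - <<'E'
import cv2,numpy as np
a=cv2.imread('pics/s6.png')[200:440,330:600];b=cv2.imread('pics/s7.png')[120:300,300:540]
b=cv2.resize(b,(270*240//240,240));cv2.imwrite('pics/s67.png',cv2.resize(np.hstack([a,b]),None,fx=1.45,fy=1.45))
E
```

```text
[ 0.68391076 -0.10550662  0.07      ]
at [ 0.7073 -0.0973  0.0753] ang -71.0 to go [-0.0233 -0.0082 -0.0053] dang -1.6 z [-0.0967 -0.0237 -0.995 ] F [-0.9  0.4 -0.9] w 0.4 t 8.5 q [-12.  42.  75.  -3.  68.  60.]
[[0.01, 0.8, 0.26], 0.53], [[0.01, 0.8, 0.26], 0.53], [[0.02, 0.8, 0.26], 0.53],
```

View pics/s67.png

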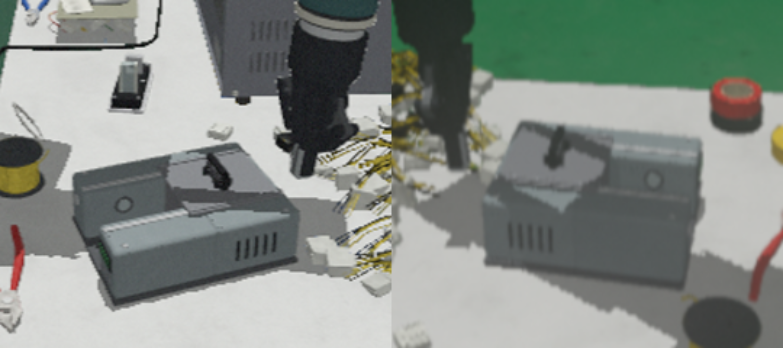

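>>> play_rows --moves '[[[0, 0.8, 0.2], 0.5], [[0, 0.8, 0.2], 0.5], [[0, 0.8, 0.1], 0.5], [[0, 0.6, 0], 0], [[0, 0.6, 0], 0], [[0, 0.6, 0], 0], [[0, 0.6, 0], 0], [[0, 0.6, 0], 0]]'

```text
t: 9.27
eef_pos: [0.6757, -0.1112, 0.0839]
tool_rot: [[0.296, -0.954, -0.04], [-0.955, -0.295, -0.018], [0.006, 0.044, -0.999]]
wrist_force: [14.2, 6.9, -10.2]
gripper_width: -0.006
```

```bash
python3 -c "
from h import *
g=[.570,-.1433,np.radians(17.4)]
t=T(g,[[.12,.002,.070]])[0];print(t)
plan(t,-72.6,3)"
```

```text
[ 0.68391076 -0.10550662  0.07      ]
at [ 0.6757 -0.1112  0.0839] ang -72.81 to go [ 0.0082  0.0057 -0.0139] dang 0.21 z [-0.04   -0.0182 -0.999 ] F [ 14.2   6.9 -10.2] w -0.5 t 9.2667 q [-14.  38.  82.  -2.  62.  59.]
[[-0.1, -0.34, 0.45], -0.07], [[-0.1, -0.34, 0.45], -0.07], [[-0.1, -0.34, 0.45], -0.07],
```

>>> play_rows --moves '[[[0, -0.3, 0.5], 0], [[0, -0.1, 0.8], 0], [[0, 0.5, 0.4], 0], [[0, 0.6, 0.2], 0], [[0, 0.6, 0.2], 0], [[0, 0.6, 0.2], 0], [[0, 0.6, 0.2], 0], [[0, -0.5, 0], 0]]'

```text
t: 9.93
eef_pos: [0.6798, -0.1109, 0.0701]
tool_rot: [[0.289, -0.957, 0.02], [-0.957, -0.289, -0.009], [0.014, -0.017, -1.0]]
wrist_force: [-0.5, -0.2, -1.0]
gripper_width: -0.002
```

```bash
python3 -c "
from h import *
g=[.570,-.1433,np.radians(17.4)]
t=T(g,[[.12,.002,.070]])[0];print(t)
plan(t,-72.6,3)"
```

```text
[ 0.68391076 -0.10550662  0.07      ]
at [ 0.6798 -0.1109  0.0701] ang -73.19 to go [ 0.0041  0.0054 -0.0001] dang 0.59 z [ 0.0205 -0.0089 -0.9998] F [-0.5 -0.2 -1. ] w -0.2 t 9.9333 q [-15.  38.  85.  -0.  56.  58.]
[[-0.13, -0.18, 0.0], -0.2], [[-0.13, -0.18, 0.0], -0.2], [[-0.13, -0.18, 0.0], -0.2],
```

Tilt is now 1.3° and the contact is released. Next I'll check clearance to the big box and plan the transit to the glass.

```bash
python3 -c "
from h import *
D=load('side0');S=load('scene0')
for u in [(386,208),(530,210)]: print('box bottom',back(D,u,0))
for u in [(218,245),(60,393)]: print('scene box bottom',back(S,u,0))
plan([.675,-.112,.2],-72.6,4)"
```

```text
box bottom [0.66161252 0.20854661 0.        ]
box bottom [1.02777742 0.17818137 0.        ]
scene box bottom [0.68326892 0.11740802 0.        ]
scene box bottom [0.66539496 0.45590464 0.        ]
at [ 0.6798 -0.1109  0.0701] ang -73.19 to go [-0.0048 -0.0011  0.1299] dang 0.59 z [ 0.0205 -0.0089 -0.9998] F [-0.5 -0.2 -1. ] w -0.2 t 9.9333 q [-15.  38.  85.  -0.  56.  58.]
[[0.04, 0.07, -3.25], -0.15], [[0.04, 0.07, -3.25], -0.15], [[0.04, 0.07, -3.25], -0.15], [[0.04, 0.07, -3.25], -0.15],
```

>>> play_rows --moves '[[[0, -0.8, -1], 0], [[0, -0.3, -3], 0], [[0, 0, -3.5], 0], [[0, 0, -3.5], 0], [[0, 0, -2], -3], [[0, 0, 0], -6], [[0, 0, 0], -7], [[0, 0, 0], -7]]' --jaw 7

```text
t: 10.6
eef_pos: [0.6783, -0.1087, 0.2019]
tool_rot: [[0.649, -0.761, 0.001], [-0.761, -0.648, -0.01], [0.008, 0.006, -1.0]]
wrist_force: [0.1, -0.3, -0.1]
gripper_width: 0.82
```

```bash
python3 -c "
from h import *
plan([.526,.150,.2],-10,12)"; python3 snap.py scene s8
```

```text
at [ 0.6783 -0.1087  0.2019] ang -49.57 to go [-0.1523  0.2587 -0.0019] dang 39.57 z [ 6.000e-04 -1.030e-02 -9.999e-01] F [ 0.1 -0.3 -0.1] w 69.7 t 10.6 q [-15.  30.  78.  -1.  71.  35.]
[[-2.46, -0.43, -0.01], -3.3], [[-2.44, -0.57, -0.01], -3.3], [[-2.4, -0.71, -0.01], -3.3], [[-2.35, -0.85, -0.01], -3.3], [[-2.3, -0.98, -0.01], -3.3], [[-2.24, -1.11, -0.01], -3.3], [[-2.17, -1.24, -0.01], -3.3], [[-2.1, -1.36, -0.01], -3.3], [[-2.02, -1.48, -0.01], -3.3], [[-1.93, -1.6, -0.01], -3.3], [[-1.83, -1.7, -0.01], -3.3], [[-1.73, -1.81, -0.01], -3.3],
```

View pics/s8.png

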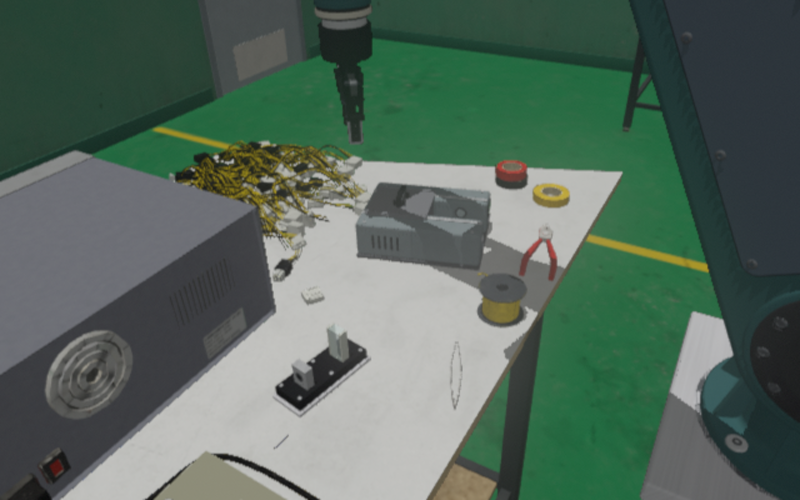

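The tilt is down to 0.6° and the cover is fully back. The box starts at x>0.66, so the way to the glass is clear.

>>> play_rows --moves '[[[-2.5, -0.4, 0], -3.3], [[-2.4, -0.6, 0], -3.3], [[-2.4, -0.7, 0], -3.3], [[-2.3, -0.8, 0], -3.3], [[-2.3, -1.0, 0], -3.3], [[-2.2, -1.1, 0], -3.3], [[-2.2, -1.2, 0], -3.3], [[-2.1, -1.4, 0], -3.3]]'

```text
t: 11.32
eef_pos: [0.5645, 0.0593, 0.1942]
tool_rot: [[0.918, -0.397, -0.016], [-0.398, -0.917, -0.016], [-0.008, 0.021, -1.0]]
wrist_force: [0.4, -0.1, -0.9]
gripper_width: 0.82
```

```bash
python3 -c "
from h import *
plan([.526,.150,.2],-10,5)"
```

```text
at [0.5645 0.0593 0.1942] ang -23.42 to go [-0.0385  0.0907  0.0058] dang 13.42 z [-0.0159 -0.0161 -0.9997] F [ 0.4 -0.1 -0.9] w 69.7 t 11.3167 q [-0. 22. 94. -1. 65. 23.]
[[-1.43, -1.36, -0.13], -2.68], [[-1.36, -1.42, -0.13], -2.68], [[-1.3, -1.48, -0.13], -2.68], [[-1.22, -1.54, -0.13], -2.68], [[-1.15, -1.6, -0.13], -2.68],
```

>>> play_rows --moves '[[[-1.4, -1.4, -0.1], -2.7], [[-1.4, -1.4, -0.1], -2.7], [[-1.3, -1.5, -0.1], -2.7], [[-1.2, -1.4, -0.1], -2.7], [[-0.8, -1.0, -0.1], -2.4], [[-0.2, -0.3, 0], 0], [[0, 0, 0], 0], [[0, 0, 0], 0]]'

```text
t: 11.98
eef_pos: [0.5124, 0.1488, 0.1943]
tool_rot: [[0.983, -0.18, -0.034], [-0.181, -0.983, -0.022], [-0.03, 0.027, -0.999]]
wrist_force: [0.3, 0.6, 0.0]
gripper_width: 0.82
```

```bash
python3 -c "
from h import *
plan([.526,.150,.2],-10,5)"; python3 snap.py wrist w9
```

```text
at [0.5124 0.1488 0.1943] ang -10.42 to go [0.0136 0.0012 0.0057] dang 0.42 z [-0.0344 -0.0216 -0.9992] F [0.3 0.6 0. ] w 69.7 t 11.9833 q [ 9. 20. 97. -1. 65. 20.]
[[0.26, -0.07, -0.12], -0.08], [[0.26, -0.07, -0.12], -0.08], [[0.26, -0.07, -0.12], -0.08], [[0.26, -0.07, -0.12], -0.08], [[0.26, -0.07, -0.12], -0.08],
```

View pics/w9.png

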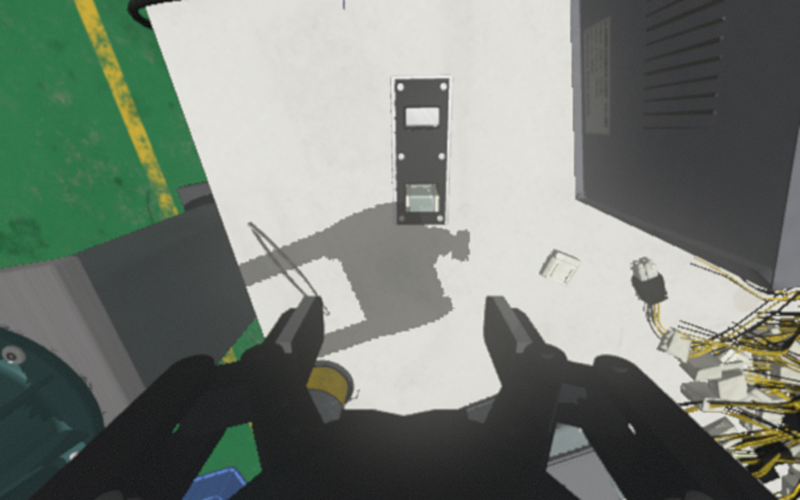

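The wrist view shows the stand upright in the image at (395–450, 76–224). The glass is at (421,198), the steel piece at (422,117), and the housing and tweezers are clear of them.

```bash
python3 -c "
from h import *
im=np.load('pics/w9.npz')['image'][:,:,::-1]
cv2.imwrite('pics/w9c.png',cv2.resize(im[50:190,290:390],None,fx=5,fy=5,interpolation=cv2.INTER_CUBIC)[100:])"
```

```text
(no output)
```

View pics/w9c.png

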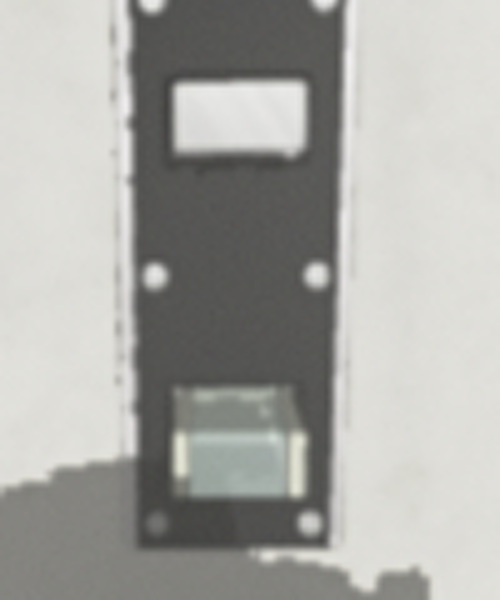

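```bash
python3 - <<'E'
from h import *
W=load("w9")
f=lambda u,v:(290+u/5-.4,50+(v+100)/5-.4)
inv=lambda P:((np.array(P)-[290-.4,50-.4])*5-[0,100]).round(0)
p=[.5262,.1695,np.radians(-10.4)]
e,g=.012,.006
for z in (.062,.02): print(z,inv(proj(W,T(p,[[e,g,z],[-e,g,z],[-e,-g,z],[e,-g,z]]))).tolist())
for u in [(173,432),(308,432),(305,497),(173,497)]: print("glass top",back(W,f(*u),.062).round(4))
for u in [(172,80),(308,80),(307,155),(172,155)]: print("steel top",back(W,f(*u),.0455).round(4))
for u in [(137,548),(330,548),(345,0),(130,0)]: print("block",back(W,f(*u),.02).round(4))
for u in [(155,276),(317,276),(151,4),(325,4),(157,523),(310,523)]: print("screw",back(W,f(*u),.02).round(4))
E
```

```text
0.062 [[301.0, 440.0], [169.0, 439.0], [168.0, 503.0], [299.0, 504.0]]
0.02 [[289.0, 399.0], [174.0, 399.0], [174.0, 455.0], [287.0, 456.0]]
glass top [0.5165 0.1787 0.062 ]
glass top [0.5404 0.1744 0.062 ]
glass top [0.5381 0.1626 0.062 ]
glass top [0.5143 0.1668 0.062 ]
steel top [0.5267 0.2379 0.0455]
steel top [0.5504 0.2335 0.0455]
steel top [0.5484 0.221  0.0455]
steel top [0.5244 0.2254 0.0455]
block [0.5017 0.147  0.02  ]
block [0.5429 0.1398 0.02  ]
block [0.5613 0.2471 0.02  ]
block [0.5208 0.2546 0.02  ]
screw [0.5161 0.203  0.02  ]
screw [0.5485 0.1971 0.02  ]
screw [0.5247 0.2532 0.02  ]
screw [0.5575 0.2471 0.02  ]
screw [0.507  0.1518 0.02  ]
screw [0.5395 0.1461 0.02  ]
```

```bash
python3 -c "
from h import *
plan([.527,.170,.10],-10,6)"
```

```text
at [0.5126 0.1486 0.1943] ang -10.43 to go [ 0.0144  0.0214 -0.0943] dang 0.43 z [-0.0343 -0.0216 -0.9992] F [ 0.4 -0.1  0.8] w 69.9 t 12.0333 q [ 9. 20. 97. -1. 65. 20.]
[[0.22, -0.44, 1.55], -0.07], [[0.22, -0.44, 1.55], -0.07], [[0.22, -0.44, 1.55], -0.07], [[0.22, -0.44, 1.55], -0.07], [[0.22, -0.44, 1.55], -0.07], [[0.22, -0.44, 1.55], -0.07],
```

>>> play_rows --moves '[[[0.3, -0.6, 1.3], -0.1], [[0.3, -0.6, 1.5], -0.1], [[0.3, -0.6, 1.5], -0.1], [[0.2, -0.4, 1.5], -0.1], [[0.2, -0.3, 1.5], 0], [[0.1, -0.2, 1.2], 0], [[0, 0, 0.6], 0], [[0, 0, 0], 0]]'

```text
t: 12.7
eef_pos: [0.536, 0.1637, 0.0992]
tool_rot: [[0.981, -0.19, -0.028], [-0.19, -0.981, -0.024], [-0.023, 0.028, -0.999]]
wrist_force: [0.0, 0.6, 0.4]
gripper_width: 0.821
```

```bash
python3 -c "
from h import *
plan([.527,.170,.052],-10,6)"; python3 snap.py wrist w10
```

```text
at [0.536  0.1637 0.0992] ang -10.98 to go [-0.009   0.0063 -0.0472] dang 0.98 z [-0.0279 -0.0235 -0.9993] F [0.  0.6 0.4] w 69.8 t 12.7 q [11. 29. 99. -1. 54. 22.]
[[-0.15, -0.1, 0.79], -0.16], [[-0.15, -0.1, 0.79], -0.16], [[-0.15, -0.1, 0.79], -0.16], [[-0.15, -0.1, 0.79], -0.16], [[-0.15, -0.1, 0.79], -0.16], [[-0.15, -0.1, 0.79], -0.16],
```

View pics/w10.png

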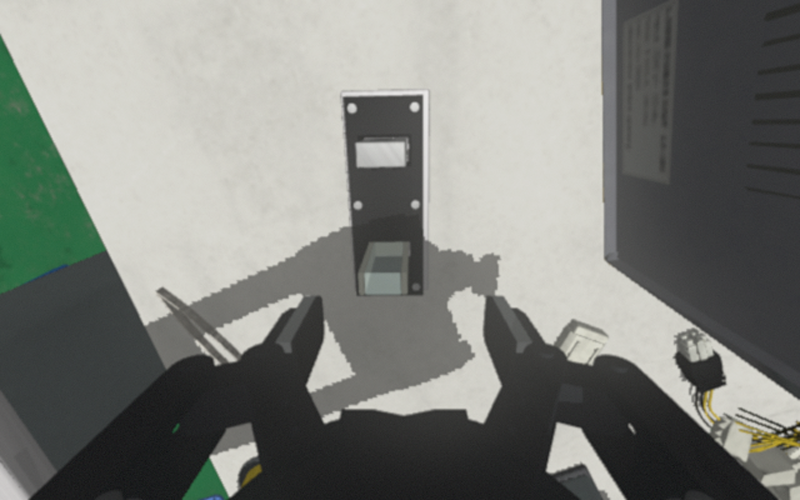

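The glass top at (384,281) is left of the finger midline at x≈403. That matches the −9 mm correction the planner gives.

>>> play_rows --moves '[[[-0.3, -0.3, 0], -0.3], [[-0.3, -0.2, 0], -0.3], [[-0.2, -0.1, 0], -0.3], [[-0.1, 0, 0], 0], [[-0.1, 0, 0], 0], [[0, 0, 0], 0], [[0, 0, 0], 0], [[0, 0, 0], 0]]'

```text
t: 13.42
eef_pos: [0.5287, 0.1719, 0.1038]
tool_rot: [[0.984, -0.174, -0.021], [-0.175, -0.984, -0.022], [-0.017, 0.026, -1.0]]
wrist_force: [0.2, -0.0, -0.7]
gripper_width: 0.82
```

```bash
python3 -c "
from h import *
plan([.527,.170,.052],-10,6)"; python3 snap.py wrist w11;python3 -c "
from h import *
im=np.load('pics/w11.npz')['image'][:,:,::-1]
cv2.imwrite('pics/w11c.png',cv2.resize(im[90:290,250:410],None,fx=3,fy=3,interpolation=cv2.INTER_CUBIC))"
```

```text
at [0.5287 0.1719 0.1038] ang -10.07 to go [-0.0017 -0.0019 -0.0518] dang 0.07 z [-0.0211 -0.0225 -0.9995] F [ 0.2 -0.  -0.7] w 69.7 t 13.4167 q [ 12.  28. 100.  -1.  54.  22.]
[[-0.01, 0.01, 0.87], -0.01], [[-0.01, 0.01, 0.87], -0.01], [[-0.01, 0.01, 0.87], -0.01], [[-0.01, 0.01, 0.87], -0.01], [[-0.01, 0.01, 0.87], -0.01], [[-0.01, 0.01, 0.87], -0.01],
```

View pics/w11c.png

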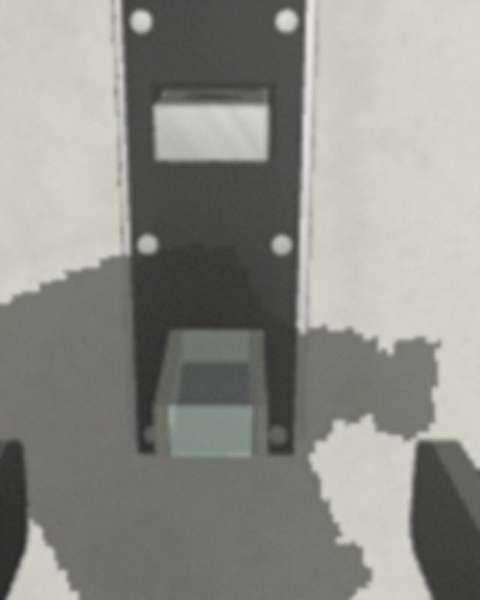

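```bash
python3 - <<'E'
from h import *
from rig import robot
W=load("w11")
f=lambda u,v:(250+u/3-.35,90+v/3-.35)
P=np.array([back(W,f(*u),.062) for u in [(154,403),(268,403),(266,458),(155,457)]])
print(P.round(4),P.mean(0))
P=np.array([back(W,f(*u),.0455) for u in [(153,104),(269,104),(268,161),(155,161)]])
print(P.round(4),P.mean(0))
for u in [(148,245),(282,245),(141,22),(287,22)]: print(back(W,f(*u),.02).round(4))
s=robot.get_state();R=s["tool_rot"]
print(proj(W,[s["eef_pos"]+R[:,2]*.006, s["eef_pos"]+R[:,2]*.025]))
E
```

```text
[[0.5168 0.1791 0.062 ]
 [0.5401 0.1752 0.062 ]
 [0.5377 0.1626 0.062 ]
 [0.5145 0.1667 0.062 ]] [0.52725942 0.17092154 0.062     ]
[[0.5269 0.2375 0.0455]
 [0.5502 0.2334 0.0455]
 [0.5482 0.222  0.0455]
 [0.525  0.226  0.0455]] [0.53753946 0.22971421 0.0455    ]
[0.5161 0.2028 0.02  ]
[0.5487 0.1971 0.02  ]
[0.5251 0.254  0.02  ]
[0.5576 0.2483 0.02  ]
[[320.3650476  263.7700482 ]
 [320.64478219 245.84074699]]
```

Three measurements now agree: glass at (0.5273, 0.1709), yaw −10°. I'll descend straight along tool z.

>>> play_rows --moves '[[[0, 0, 0.8], 0], [[0, 0, 0.8], 0], [[0, 0, 0.8], 0], [[0, 0, 0.8], 0], [[0, 0, 0.8], 0], [[0, 0, 0.6], 0], [[0, 0, 0.3], 0], [[0, 0, 0], 0]]'

```text
t: 14.13
eef_pos: [0.5268, 0.1702, 0.0479]
tool_rot: [[0.984, -0.175, -0.024], [-0.175, -0.984, -0.023], [-0.019, 0.027, -0.999]]
wrist_force: [-0.1, 0.7, 1.1]
gripper_width: 0.82
```

```bash
python3 -c "
from h import *
plan([.5273,.1709,.052],-10,6)"; python3 snap.py wrist w12
```

```text
at [0.5268 0.1702 0.0479] ang -10.09 to go [0.0005 0.0007 0.0041] dang 0.09 z [-0.0238 -0.023  -0.9995] F [-0.1  0.7  1.1] w 69.7 t 14.1333 q [ 11.  33. 102.  -1.  47.  22.]
[[0.0, -0.01, -0.07], -0.01], [[0.0, -0.01, -0.07], -0.01], [[0.0, -0.01, -0.07], -0.01], [[0.0, -0.01, -0.07], -0.01], [[0.0, -0.01, -0.07], -0.01], [[0.0, -0.01, -0.07], -0.01],
```

View pics/w12.png

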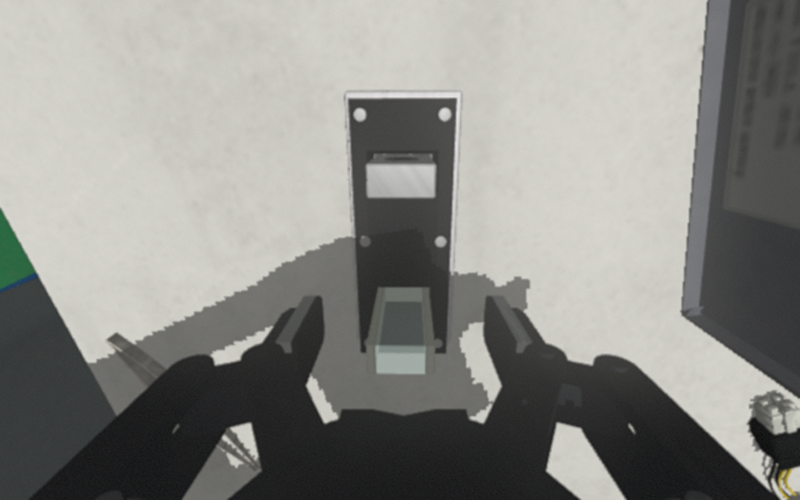

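The glass at (402,360) is centred between the fingers at (320) and (487). I'll raise 5 mm so the tips clear the stand, then close.

>>> play_rows --moves '[[[0, 0, -0.3], 0], [[0, 0, -0.2], 0], [[0, 0, 0], 0], [[0, 0, 0], 0], [[0, 0, 0], 0], [[0, 0, 0], 0], [[0, 0, 0], 0], [[0, 0, 0], 0]]' --jaw 3.4 --force 30

```text
t: 14.85
eef_pos: [0.5287, 0.1708, 0.0559]
tool_rot: [[0.984, -0.175, -0.019], [-0.175, -0.984, -0.022], [-0.015, 0.025, -1.0]]
wrist_force: [-0.3, -0.1, 0.7]
gripper_width: 0.4
```

```bash
python3 -c "
from h import *
plan([.5273,.1709,.052],-10,6)"; python3 snap.py wrist w13;python3 -c "
from h import *
im=np.load('pics/w13.npz')['image'][:,:,::-1]
cv2.imwrite('pics/w13c.png',cv2.resize(im[170:330,230:420],None,fx=3.5,fy=3.5,interpolation=cv2.INTER_CUBIC))"
```

```text
at [0.5287 0.1708 0.0559] ang -10.08 to go [-0.0014  0.0001 -0.0039] dang 0.08 z [-0.0194 -0.0221 -0.9996] F [-0.3 -0.1  0.7] w 34.0 t 14.85 q [ 11.  32. 102.  -1.  48.  22.]
[[-0.02, 0.0, 0.07], -0.01], [[-0.02, 0.0, 0.07], -0.01], [[-0.02, 0.0, 0.07], -0.01], [[-0.02, 0.0, 0.07], -0.01], [[-0.02, 0.0, 0.07], -0.01], [[-0.02, 0.0, 0.07], -0.01],
```

View pics/w13c.png

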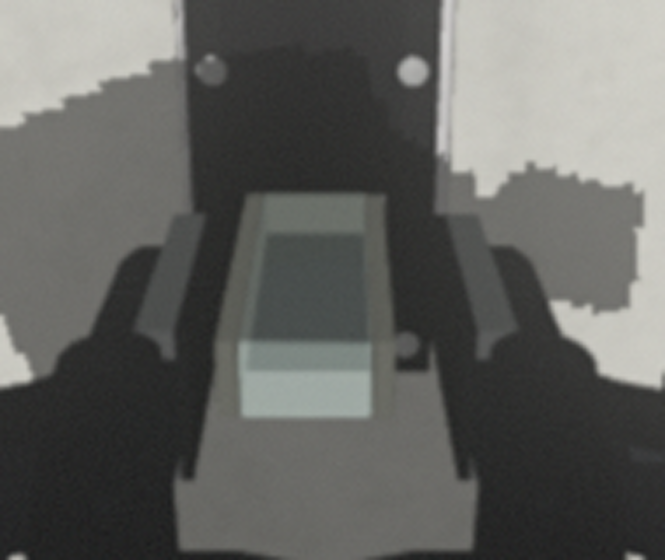

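The glass sits about 1.5 mm left of the finger midline. I'll correct that and close.

>>> play_rows --moves '[[[-0.2, 0, 0.2], 0], [[-0.1, 0, 0.2], 0], [[0, 0, 0], 0], [[0, 0, 0], 0], [[0, 0, 0], 0], [[0, 0, 0], 0], [[0, 0, 0], 0], [[0, 0, 0], 0]]' --jaw 1.5

```text
t: 15.57
eef_pos: [0.527, 0.1713, 0.0543]
tool_rot: [[0.985, -0.174, -0.015], [-0.175, -0.984, -0.022], [-0.011, 0.025, -1.0]]
wrist_force: [-0.8, -0.1, 3.2]
gripper_width: 0.275
```

```bash
python3 -c "
from h import *
plan([.5273,.1709,.052],-10,6)"; python3 snap.py wrist w14;python3 -c "
from h import *
im=np.load('pics/w14.npz')['image'][:,:,::-1]
cv2.imwrite('pics/w14c.png',cv2.resize(im[170:330,230:420],None,fx=3.5,fy=3.5,interpolation=cv2.INTER_CUBIC))"
```

```text
at [0.527  0.1713 0.0543] ang -10.05 to go [ 0.0003 -0.0004 -0.0023] dang 0.05 z [-0.0152 -0.0222 -0.9996] F [-0.8 -0.1  3.2] w 23.3 t 15.5667 q [ 12.  32. 102.  -1.  47.  23.]
[[0.01, 0.0, 0.04], -0.01], [[0.01, 0.0, 0.04], -0.01], [[0.01, 0.0, 0.04], -0.01], [[0.01, 0.0, 0.04], -0.01], [[0.01, 0.0, 0.04], -0.01], [[0.01, 0.0, 0.04], -0.01],
```

View pics/w14c.png

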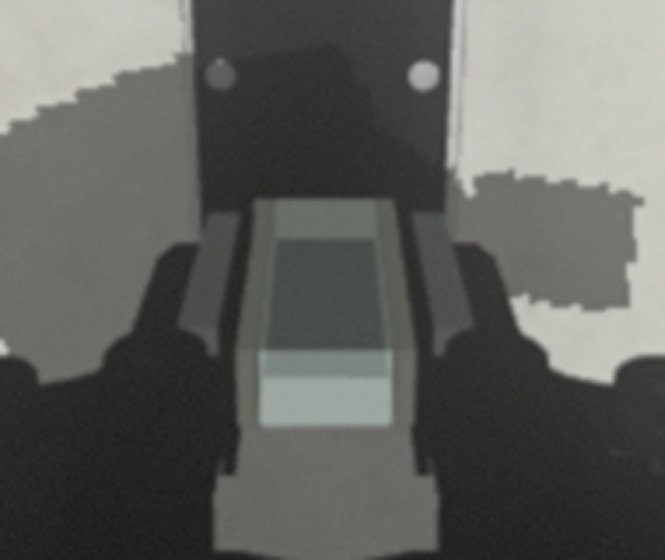

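The opening is 23.3 mm, so the glass is gripped on its frosted ends, square in the pads. Lifting now.

>>> play_rows --moves '[[[0, 0, 0], 0], [[0, 0, -0.5], 0], [[0, 0, -1], 0], [[0, 0, -1], 0], [[0, 0, -1], 0], [[0, 0, -1.5], 0], [[0, 0, -1.5], 0], [[0, 0, -1.5], 0]]' --jaw 0.5

```text
t: 16.28
eef_pos: [0.5257, 0.1727, 0.138]
tool_rot: [[0.984, -0.174, -0.022], [-0.175, -0.984, -0.023], [-0.017, 0.027, -0.999]]
wrist_force: [0.5, 0.3, -0.8]
gripper_width: 0.276
```

```bash
python3 -c "
from h import *
plan([.527,.17,.17],-10,2)"; python3 snap.py scene s15; python3 snap.py wrist w15
```

```text
at [0.5257 0.1727 0.138 ] ang -10.06 to go [ 0.0013 -0.0027  0.032 ] dang 0.06 z [-0.0219 -0.0234 -0.9995] F [ 0.5  0.3 -0.8] w 23.4 t 16.2833 q [12. 25. 98. -1. 58. 22.]
[[0.06, 0.16, -1.6], -0.03], [[0.06, 0.16, -1.6], -0.03],
```

View pics/s15.png

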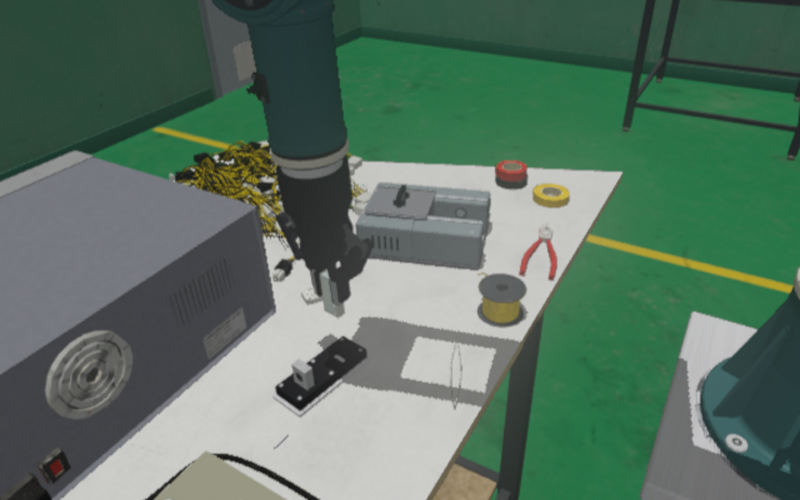

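View pics/w15.png

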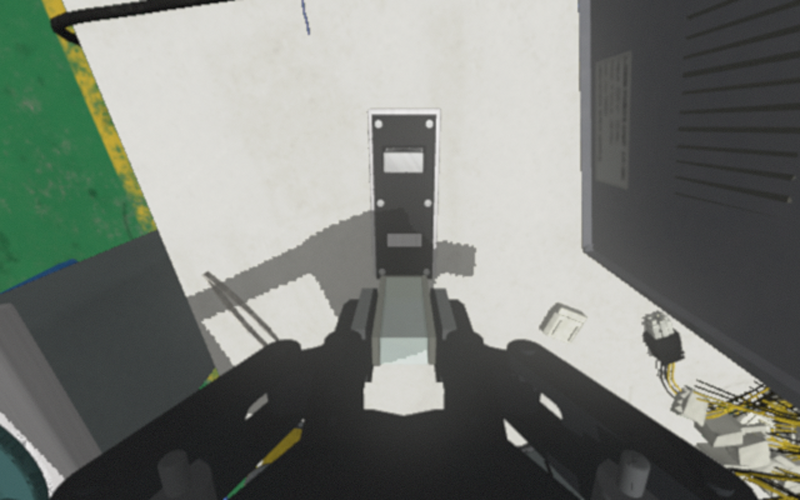

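The glass is out, held by its ends, and the steel piece is still in its pocket. Transit to above the throat at a moderate pace.

```bash
python3 -c "
from h import *
plan([.5175,-.1597,.165],17.4,21)"
```

```text
at [0.528  0.1732 0.1398] ang -10.05 to go [-0.0105 -0.3329  0.0252] dang 27.45 z [-0.0162 -0.0222 -0.9996] F [-0.2 -0.1 -0.1] w 23.5 t 16.3833 q [12. 25. 98. -1. 58. 22.]
[[0.23, 1.57, -0.08], -1.31], [[0.19, 1.58, -0.08], -1.31], [[0.15, 1.58, -0.08], -1.31], [[0.12, 1.58, -0.08], -1.31], [[0.08, 1.59, -0.08], -1.31], [[0.05, 1.59, -0.08], -1.31], [[0.01, 1.59, -0.08], -1.31], [[-0.03, 1.59, -0.08], -1.31], [[-0.06, 1.59, -0.08], -1.31], [[-0.1, 1.59, -0.08], -1.31], [[-0.14, 1.58, -0.08], -1.31], [[-0.17, 1.58, -0.08], -1.31], [[-0.21, 1.57, -0.08], -1.31], [[-0.24, 1.57, -0.08], -1.31], [[-0.28, 1.56, -0.08], -1.31], [[-0.31, 1.56, -0.08], -1.31], [[-0.35, 1.55, -0.08], -1.31], [[-0.39, 1.54, -0.08], -1.31], [[-0.42, 1.53, -0.08], -1.31], [[-0.46, 1.52, -0.08], -1.31], [[-0.49, 1.51, -0.08], -1.31],
```

>>> play_rows --moves '[[[0.1, 0.6, -0.3], -0.6], [[0.2, 1.2, -0.4], -1.3], [[0.2, 1.6, -0.4], -1.3], [[0.1, 1.6, -0.4], -1.3], [[0.1, 1.6, -0.3], -1.3], [[0.1, 1.6, -0.2], -1.3], [[0, 1.6, -0.1], -1.3], [[0, 1.6, 0], -1.3]]'

```text
t: 17.05
eef_pos: [0.5223, 0.055, 0.1632]
tool_rot: [[1.0, 0.011, -0.02], [0.011, -1.0, -0.022], [-0.02, 0.022, -1.0]]
wrist_force: [-0.2, 0.1, -0.4]
gripper_width: 0.276
```

```bash
python3 -c "
from h import *
plan([.5175,-.1597,.165],17.4,14)"
```

```text
at [0.5223 0.055  0.1632] ang 0.61 to go [-0.0048 -0.2147  0.0018] dang 16.79 z [-0.02   -0.0222 -0.9996] F [-0.2  0.1 -0.4] w 23.4 t 17.05 q [ -1.  21. 101.  -1.  59.  -1.]
[[-0.05, 1.53, 0.02], -1.2], [[-0.08, 1.53, 0.02], -1.2], [[-0.12, 1.53, 0.02], -1.2], [[-0.15, 1.53, 0.02], -1.2], [[-0.18, 1.52, 0.02], -1.2], [[-0.21, 1.52, 0.02], -1.2], [[-0.24, 1.51, 0.02], -1.2], [[-0.27, 1.51, 0.02], -1.2], [[-0.31, 1.5, 0.02], -1.2], [[-0.34, 1.5, 0.02], -1.2], [[-0.37, 1.49, 0.02], -1.2], [[-0.4, 1.48, 0.02], -1.2], [[-0.43, 1.47, 0.02], -1.2], [[-0.46, 1.46, 0.02], -1.2],
```

>>> play_rows --moves '[[[0, 1.5, 0], -1.2], [[-0.1, 1.5, 0], -1.2], [[-0.1, 1.5, 0], -1.2], [[-0.1, 1.5, 0], -1.2], [[-0.2, 1.5, 0], -1.2], [[-0.2, 1.5, 0], -1.2], [[-0.2, 1.5, 0], -1.2], [[-0.3, 1.5, 0], -1.2]]'

```text
t: 17.72
eef_pos: [0.5147, -0.0747, 0.1623]
tool_rot: [[0.981, 0.19, -0.031], [0.19, -0.982, -0.022], [-0.034, 0.016, -0.999]]
wrist_force: [1.5, -0.7, -2.2]
gripper_width: 0.275
```

```bash
python3 -c "
from h import *
plan([.5175,-.1597,.165],17.4,6)"
```

```text
at [ 0.5147 -0.0747  0.1623] ang 10.94 to go [ 0.0028 -0.085   0.0027] dang 6.46 z [-0.0305 -0.0217 -0.9993] F [ 1.5 -0.7 -2.2] w 23.4 t 17.7167 q [-15.  21. 101.  -2.  59. -25.]
[[-0.22, 1.4, -0.02], -1.08], [[-0.25, 1.4, -0.02], -1.08], [[-0.28, 1.39, -0.02], -1.08], [[-0.3, 1.39, -0.02], -1.08], [[-0.33, 1.38, -0.02], -1.08], [[-0.35, 1.37, -0.02], -1.08],
```

>>> play_rows --moves '[[[-0.2, 1.3, 0], -1.1], [[-0.2, 1.2, 0], -1.1], [[-0.2, 1.0, 0], -1.0], [[-0.2, 0.7, 0], -0.8], [[-0.1, 0.4, 0], -0.5], [[0, 0, 0], 0], [[0, 0, 0], 0], [[0, 0, 0], 0]]'

```text
t: 18.38
eef_pos: [0.5107, -0.1283, 0.1598]
tool_rot: [[0.962, 0.27, -0.039], [0.269, -0.963, -0.02], [-0.043, 0.009, -0.999]]
wrist_force: [0.0, 0.1, -0.1]
gripper_width: 0.274
```

```bash
python3 -c "
from h import *
plan([.5175,-.1597,.165],17.4,6)"
```

```text
at [ 0.5107 -0.1283  0.1598] ang 15.63 to go [ 0.0068 -0.0314  0.0052] dang 1.77 z [-0.0392 -0.0202 -0.999 ] F [ 0.   0.1 -0.1] w 23.3 t 18.3833 q [-20.  22. 100.  -2.  59. -35.]
[[-0.03, 0.53, -0.08], -0.29], [[-0.04, 0.53, -0.08], -0.29], [[-0.04, 0.53, -0.08], -0.29], [[-0.04, 0.53, -0.08], -0.29], [[-0.05, 0.53, -0.08], -0.29], [[-0.05, 0.53, -0.08], -0.29],
```

>>> play_rows --moves '[[[0.1, 0.8, 0], -0.5], [[0.1, 0.8, 0], -0.5], [[0.1, 0.7, 0], -0.5], [[0.1, 0.5, 0], -0.3], [[0, 0.3, 0], 0], [[0, 0, 0], 0], [[0, 0, 0], 0], [[0, 0, 0], 0]]'

```text
t: 19.05
eef_pos: [0.5252, -0.159, 0.1597]
tool_rot: [[0.952, 0.305, -0.039], [0.304, -0.952, -0.02], [-0.043, 0.007, -0.999]]
wrist_force: [0.5, -0.2, -0.2]
gripper_width: 0.274
```

```bash
python3 -c "
from h import *
plan([.5175,-.1597,.165],17.4,6)"; python3 snap.py wrist w16;python3 snap.py side s16;python3 -c "
from h import *
im=np.load('pics/s16.npz')['image'][:,:,::-1]
cv2.imwrite('pics/s16c.png',cv2.resize(im[190:330,295:435],None,fx=4,fy=4,interpolation=cv2.INTER_CUBIC))"
```

```text
at [ 0.5252 -0.159   0.1597] ang 17.73 to go [-0.0077 -0.0007  0.0053] dang -0.33 z [-0.0391 -0.0201 -0.999 ] F [ 0.5 -0.2 -0.2] w 23.2 t 19.05 q [-23.  23.  98.  -2.  60. -39.]
[[-0.13, -0.03, -0.08], 0.05], [[-0.13, -0.03, -0.08], 0.05], [[-0.13, -0.03, -0.08], 0.05], [[-0.13, -0.03, -0.08], 0.05], [[-0.13, -0.03, -0.08], 0.05], [[-0.13, -0.03, -0.08], 0.05],
```

View pics/w16.png

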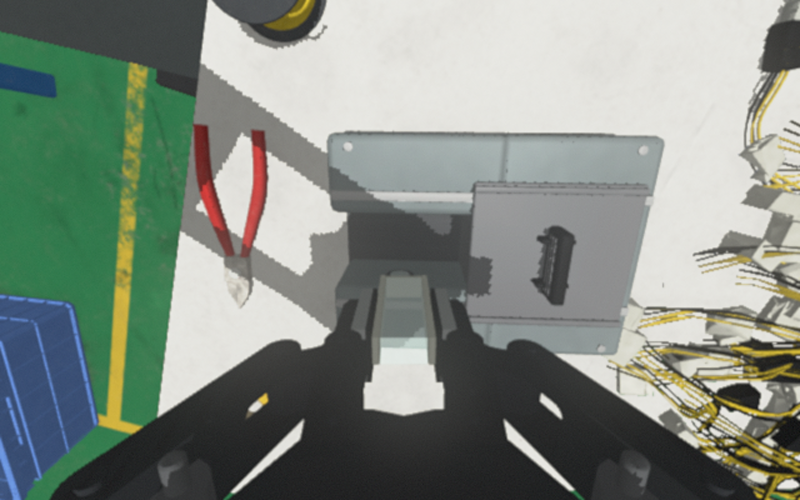

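View pics/s16c.png

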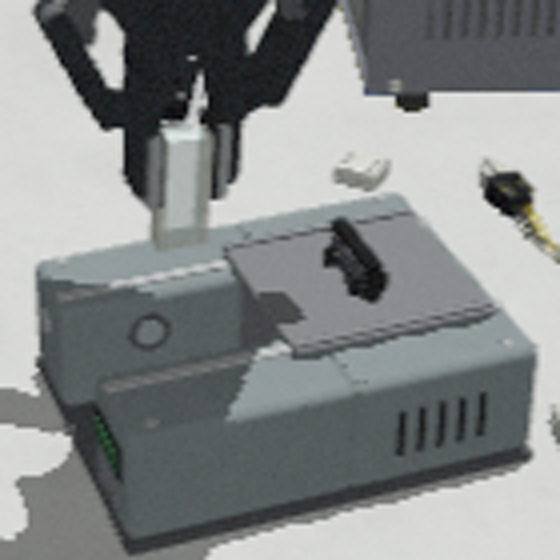

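The glass hangs upright above the front of the throat, and the cover is fully back. I'll refine the throat position from the four screw holes, the lens, and the throat edges.

```bash
python3 - <<'E'
from h import *
W=load("w2");s=lambda u,v:(240+u/3.2-.35,90+v/3.2-.35)
P=np.array([back(W,s(*u),.066) for u in [(106,85),(625,88),(582,457),(122,455)]])
print("holes w2",P[:,:2].round(4).tolist(),P.mean(0).round(4)); v=P[1]-P[0];print(np.degrees(np.arctan2(v[1],v[0])))
W=load("w16");k=lambda u,v:((u+.5)*.8-.5,(v+.5)*.8-.5)
P=np.array([back(W,k(*u),.066) for u in [(347,147),(643,150),(601,348)]])
print("holes w16",P[:,:2].round(4).tolist(),((P[0]+P[2])/2).round(4)); v=P[1]-P[0];print(np.degrees(np.arctan2(v[1],v[0])))
D=load("s16");d=lambda u,v:(295+(u+.5)/4-.5,190+(v+.5)/4-.5)
for g in ([.570,-.1433,np.radians(17.4)],[.5715,-.1445,np.radians(17.2)]):
    print("lens pred",(proj(D,T(g,[[-.055,.025,.045]]))-[295,190])*4)
    g0=np.array(g)
    r=least_squares(lambda t:(proj(D,T(g,[[t[0],.025,t[1]]]))-np.array(d(150,332))).ravel(),[-.055,.045]);print("lens x,z gauge",r.x)
# side holes: front -y
P=[back(D,d(*u),.066).round(4) for u in [(152,423),(505,340)]];print("side holes",P)
inv=lambda P,g:(np.array([[np.cos(g[2]),np.sin(g[2])],[-np.sin(g[2]),np.cos(g[2])]])@(P[:2]-np.array(g[:2]))).round(4)
g=[.570,-.1433,np.radians(17.4)]
# throat wall edges & cover edges in w16
for u,z in [((400,212),.066),((345,262),.066),((472,185),.071),((467,320),.071),((646,190),.071)]: print(u,inv(back(W,k(*u),z),g))
E
```

```text
holes w2 [[0.4706, -0.1054], [0.6335, -0.0554], [0.6724, -0.1817], [0.5093, -0.2322]] [ 0.5714 -0.1437  0.066 ]
17.069049221984788
holes w16 [[0.4702, -0.106], [0.6332, -0.0553], [0.672, -0.1812]] [ 0.5711 -0.1436  0.066 ]
17.27401444889387
lens pred [[149.07859184 329.58513954]]
lens x,z gauge [-0.0552994   0.04453733]
lens pred [[152.32611618 330.72195803]]
lens x,z gauge [-0.05693225  0.04559483]
side holes [array([ 0.5079, -0.2321,  0.066 ]), array([ 0.6699, -0.1787,  0.066 ])]
(400, 212) [-0.0525  0.0266]
(345, 262) [-0.0886 -0.0074]
(472, 185) [-0.01    0.0446]
(467, 320) [-0.0075 -0.0449]
(646, 190) [0.0899 0.043 ]
```

Estimates agree: gauge centre ≈(0.5708, −0.1435), yaw 17.3°, so the light path is at ≈(0.5183, −0.1599). I'll align above it, then descend.

>>> play_rows --moves '[[[-0.1, 0, 0], 0.1], [[-0.1, 0, 0], 0.1], [[-0.1, 0, 0], 0.1], [[-0.1, 0, 0], 0], [[-0.1, 0, 0], 0], [[0, 0, 0], 0], [[0, 0, 0], 0], [[0, 0, 0], 0]]'

```text
t: 19.82
eef_pos: [0.5189, -0.1594, 0.16]
tool_rot: [[0.953, 0.3, -0.04], [0.3, -0.954, -0.02], [-0.044, 0.007, -0.999]]
wrist_force: [-0.2, 0.6, -0.2]
gripper_width: 0.276
```

```bash
python3 -c "
from h import *
plan([.519,-.1595,.12],17.3,6)"
```

```text
at [ 0.5189 -0.1594  0.16  ] ang 17.45 to go [ 0.0001 -0.0001 -0.04  ] dang -0.15 z [-0.0399 -0.0196 -0.999 ] F [-0.2  0.6 -0.2] w 23.4 t 19.8167 q [-23.  23.  98.  -2.  60. -39.]
[[0.03, -0.0, 0.67], 0.03], [[0.03, -0.0, 0.67], 0.03], [[0.03, -0.0, 0.67], 0.03], [[0.03, -0.0, 0.67], 0.03], [[0.03, -0.0, 0.67], 0.03], [[0.03, -0.0, 0.67], 0.03],
```

>>> play_rows --moves '[[[0, 0, 0.6], 0], [[0, 0, 0.7], 0], [[0, 0, 0.7], 0], [[0, 0, 0.7], 0], [[0, 0, 0.6], 0], [[0, 0, 0.3], 0], [[0, 0, 0], 0], [[0, 0, 0], 0]]'

```text
t: 20.48
eef_pos: [0.5167, -0.1599, 0.1188]
tool_rot: [[0.953, 0.3, -0.042], [0.3, -0.954, -0.019], [-0.046, 0.005, -0.999]]
wrist_force: [-0.3, -0.5, 0.2]
gripper_width: 0.275
```

```bash
python3 -c "
from h import *
plan([.519,-.1595,.0653],17.3,8)"; python3 snap.py wrist w17;python3 snap.py side s17;python3 -c "
from h import *
im=np.load('pics/s17.npz')['image'][:,:,::-1]
cv2.imwrite('pics/s17c.png',cv2.resize(im[190:330,295:435],None,fx=4,fy=4,interpolation=cv2.INTER_CUBIC))"
```

```text
at [ 0.5167 -0.1599  0.1188] ang 17.45 to go [ 0.0023  0.0004 -0.0535] dang -0.15 z [-0.042  -0.0187 -0.9989] F [-0.3 -0.5  0.2] w 23.4 t 20.4833 q [-23.  26. 101.  -2.  55. -39.]
[[0.06, -0.0, 0.67], 0.02], [[0.06, -0.0, 0.67], 0.02], [[0.06, -0.0, 0.67], 0.02], [[0.06, -0.0, 0.67], 0.02], [[0.06, -0.0, 0.67], 0.02], [[0.06, -0.0, 0.67], 0.02], [[0.06, -0.0, 0.67], 0.02], [[0.06, -0.0, 0.67], 0.02],
```

View pics/w17.png

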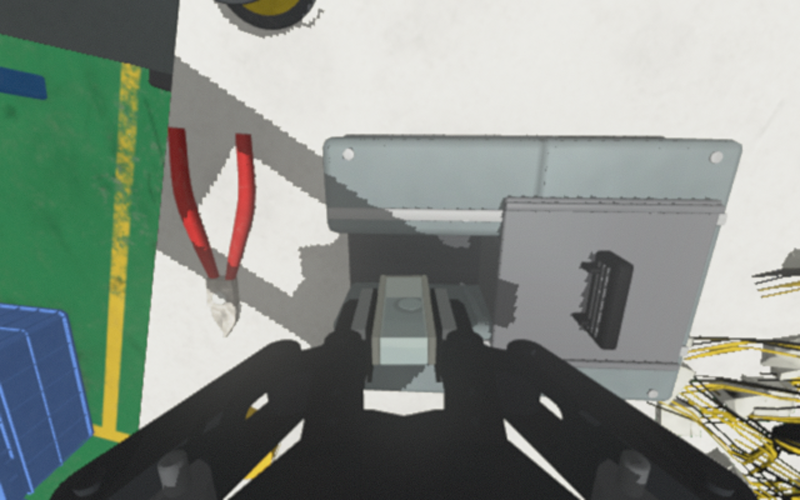

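View pics/s17c.png

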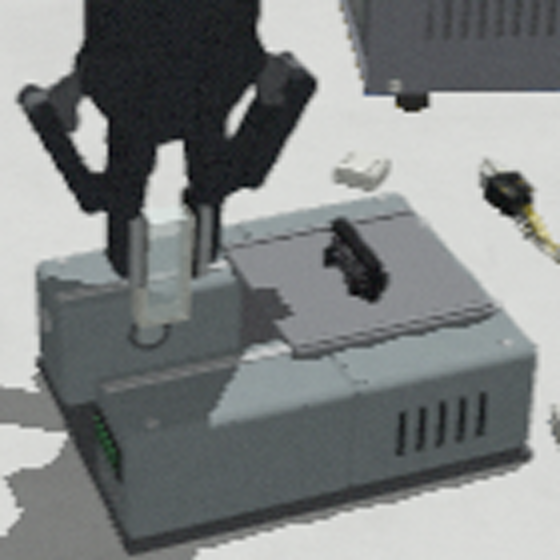

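```bash
python3 - <<'E'
from h import *
from rig import robot
s=robot.get_state();R=s["tool_rot"];p=s["eef_pos"]
D=load("s17");W=load("w17")
B=p+R[:,2]*.0483
for h in (0,.056):
  for c,n,f in ((D,"side",lambda q:(q-[295,190])*4+1.5),(W,"wrist",lambda q:q*1.25)):
    Q=[B-R[:,2]*h+R[:,0]*a+R[:,1]*b for a,b in((.012,-.006),(-.012,-.006),(-.012,.006),(.012,.006))]
    print(h,n,f(proj(c,Q)).round(0).tolist())
print("tool/light",f"{T([.5708,-.1435,np.radians(17.3)],[[-.055,0,.045]])}", (p+R[:,2]*.0203).round(4))
E
python3 -c "
from h import *
im=np.load('pics/s17.npz')['image'][:,:,::-1]
cv2.imwrite('pics/s17d.png',cv2.resize(im[230:285,315:365],None,fx=11,fy=11,interpolation=cv2.INTER_CUBIC))"
```

```text
0 side [[182.0, 305.0], [133.0, 314.0], [142.0, 328.0], [191.0, 319.0]]
0 wrist [[424.0, 275.0], [378.0, 275.0], [378.0, 296.0], [424.0, 296.0]]
0.056 side [[187.0, 202.0], [137.0, 209.0], [145.0, 223.0], [196.0, 215.0]]
0.056 wrist [[433.0, 335.0], [367.0, 335.0], [368.0, 363.0], [432.0, 363.0]]
tool/light [[ 0.51828816 -0.15985562  0.045     ]] [ 0.5161 -0.1604  0.0989]
```

View pics/s17d.png

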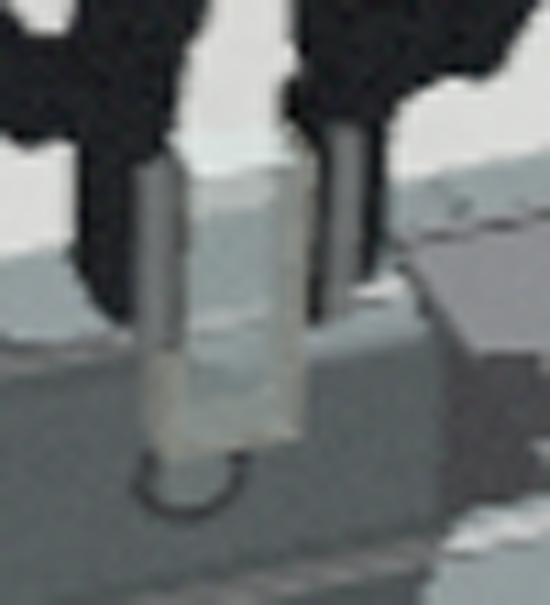

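Predicted and observed glass corners agree within 0.5 px in the side view, and the wrist view agrees too. Descending into the throat.

>>> play_rows --moves '[[[0.1, 0, 0.5], 0], [[0.1, 0, 0.6], 0], [[0.1, 0, 0.6], 0], [[0.1, 0, 0.6], 0], [[0, 0, 0.5], 0], [[0, 0, 0.4], 0], [[0, 0, 0], 0], [[0, 0, 0], 0]]'

```text
t: 21.25
eef_pos: [0.5205, -0.1596, 0.0841]
tool_rot: [[0.953, 0.3, -0.04], [0.3, -0.954, -0.02], [-0.044, 0.007, -0.999]]
wrist_force: [-0.2, -0.8, -1.4]
gripper_width: 0.276
```

```bash
python3 -c "
from h import *
plan([.519,-.1595,.0653],17.3,6)"
```

```text
at [ 0.5205 -0.1596  0.0841] ang 17.46 to go [-0.0015  0.0001 -0.0188] dang -0.16 z [-0.0398 -0.0197 -0.999 ] F [-0.2 -0.8 -1.4] w 23.4 t 21.25 q [-23.  29. 102.  -2.  51. -39.]
[[-0.01, -0.01, 0.31], 0.03], [[-0.01, -0.01, 0.31], 0.03], [[-0.01, -0.01, 0.31], 0.03], [[-0.01, -0.01, 0.31], 0.03], [[-0.01, -0.01, 0.31], 0.03], [[-0.01, -0.01, 0.31], 0.03],
```

>>> play_rows --moves '[[[0, 0, 0.3], 0], [[0, 0, 0.4], 0], [[0, 0, 0.4], 0], [[0, 0, 0.4], 0], [[0, 0, 0.2], 0], [[0, 0, 0.1], 0], [[0, 0, 0], 0], [[0, 0, 0], 0]]'

```text
t: 21.92
eef_pos: [0.5199, -0.1602, 0.0645]
tool_rot: [[0.953, 0.3, -0.039], [0.3, -0.954, -0.02], [-0.043, 0.007, -0.999]]
wrist_force: [0.0, -1.1, -0.1]
gripper_width: 0.276
```

```bash
python3 -c "
from h import *
plan([.519,-.1595,.0653],17.3,6)"; python3 snap.py wrist w18;python3 snap.py side s18;python3 snap.py scene c18; python3 - <<'E'
from h import *
from rig import robot
s=robot.get_state();R=s["tool_rot"];p=s["eef_pos"]
g=[.5706,-.1435,np.radians(17.35)]
m=p+R[:,2]*.0203-T(g,[[-.055,0,.045]])[0]
c,t=np.cos(g[2]),np.sin(g[2]);print("err throat x,y,z mm",np.round(1e3*np.array([c*m[0]+t*m[1],-t*m[0]+c*m[1],m[2]]),1))
D=load("s18");im=D['image'][:,:,::-1]
cv2.imwrite('pics/s18d.png',cv2.resize(im[220:300,300:380],None,fx=7,fy=7,interpolation=cv2.INTER_CUBIC))
B=p+R[:,2]*.0483
for h in (0,.056):
    Q=[B-R[:,2]*h+R[:,0]*a+R[:,1]*b for a,b in((.012,-.006),(-.012,-.006),(-.012,.006),(.012,.006))]
    print(h,((proj(D,Q)-[300,220])*7+3).round(0).tolist())
E
```

```text
at [ 0.5199 -0.1602  0.0645] ang 17.45 to go [-0.0009  0.0007  0.0008] dang -0.15 z [-0.0392 -0.0199 -0.999 ] F [ 0.  -1.1 -0.1] w 23.4 t 21.9167 q [-23.  31. 103.  -3.  48. -39.]
[[-0.01, -0.01, -0.01], 0.03], [[-0.01, -0.01, -0.01], 0.03], [[-0.01, -0.01, -0.01], 0.03], [[-0.01, -0.01, -0.01], 0.03], [[-0.01, -0.01, -0.01], 0.03], [[-0.01, -0.01, -0.01], 0.03], 
err throat x,y,z mm [ 0.9 -1.  -0.6]
0 [[297.0, 490.0], [214.0, 505.0], [229.0, 531.0], [312.0, 515.0]]
0.056 [[304.0, 318.0], [219.0, 333.0], [234.0, 357.0], [320.0, 342.0]]
```

View pics/s18d.png

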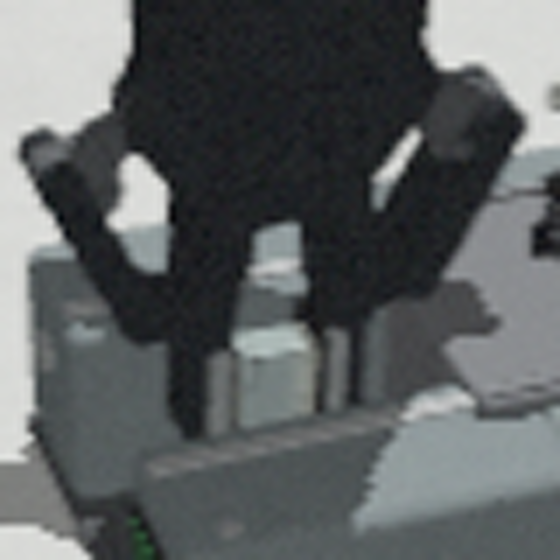

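View pics/w18.png

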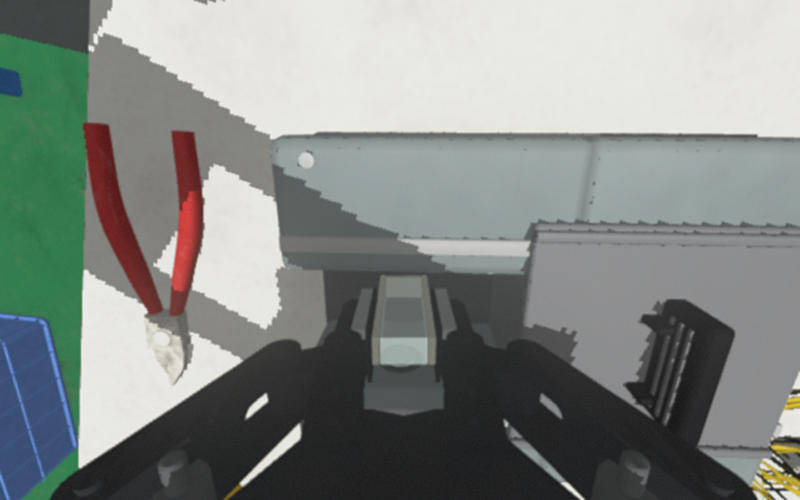

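View pics/c18.png

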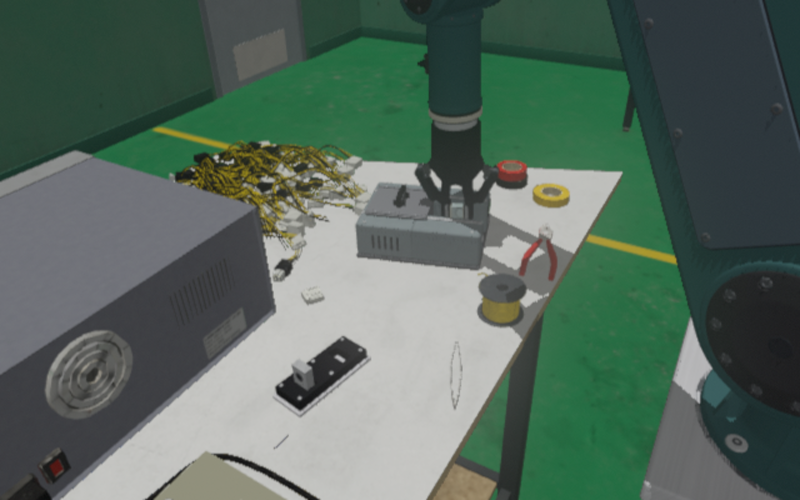

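The glass stands in the middle of the throat at (403,350) in the wrist view, with an estimated error of about 1 mm on each axis. It touches nothing, and the stand, steel piece and bystanders look unchanged. One settling call, then I hand in.

>>> play_rows --moves '[[[0, 0, 0], 0], [[0, 0, 0], 0], [[0, 0, 0], 0], [[0, 0, 0], 0], [[0, 0, 0], 0], [[0, 0, 0], 0], [[0, 0, 0], 0], [[0, 0, 0], 0]]'

```text
t: 22.73
eef_pos: [0.5205, -0.1604, 0.0654]
tool_rot: [[0.953, 0.3, -0.038], [0.3, -0.954, -0.021], [-0.042, 0.008, -0.999]]
wrist_force: [-1.0, -0.3, -0.8]
gripper_width: 0.274
```

```bash
python3 - <<'E'
from h import *
from rig import robot
plan([.519,-.1595,.0653],17.3,1)
s=robot.get_state();print(s["dq"].round(2))
if abs(s["eef_pos"]-[.519,-.1595,.0653]).max()<.003: print("fin",robot.finish_job())
E
```

```text
at [ 0.5205 -0.1604  0.0654] ang 17.45 to go [-0.0015  0.0009 -0.0001] dang -0.15 z [-0.0375 -0.0206 -0.9991] F [-1.  -0.3 -0.8] w 23.3 t 22.7333 q [-23.  31. 103.  -3.  48. -39.]
[[-0.12, -0.13, 0.01], 0.15], 
[ 0.04 -0.05  0.02 -0.03  0.07 -0.03]
the job is handed in; nothing more can be done
fin None
```

The check glass is being held in the gauge's throat between the two lenses, and I handed the job in at about 22.7 s. The hand-in gives no verdict, so everything below comes from my own measurements.

- **Cover:** I pinched the tab and pulled the cover back about 66 mm, until it stopped and the push-back force rose to about 19 N. Later pictures still show it fully back. That over-push tilted the tool by about 5.5°. I corrected it by pressing a finger lightly on the fixed rear face of the gauge.
- **Glass:** I gripped it by its frosted ends at 30 N, with an opening of about 23.4 mm for the 24 mm glass, and lifted it clear of the stand.
- **Final position:** The middle of the glass should be within about 2 mm of the light path on each axis. That rests on the measured tool pose and a gauge fit that agrees across cameras to about 1–2 mm. In the last side picture the near wall hides the bottom of the glass. The match of predicted to seen glass corners, within about 0.5 px, was made just above the throat.
- **Squareness and contact:** The glass is about 0.1° off square to the light. The tool leans about 2.5° against the 7° limit. The wrist force was only about 1 N and the arm was at rest, so nothing seems to be touching the glass but the fingers.
- **Bystanders:** The steel piece, spool, tweezers and housing look unmoved in the last overview picture. I did not measure them again.

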